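# Pry up a bearing pedestal and pack it

### The arm

A 7-joint arm with a two-finger parallel gripper is mounted at the origin on the work surface; the furniture and walls round the work are solid. World frame = base frame: x ahead of the robot, y to its left, z up, the work surface at z = 0. Lengths are in m, angles in rad, forces in N, time in s.
With the tool pointing down it reaches from about 0.425 to 1.025 m from the base axis. Payload 3.6 kg.
Tool frame: the origin (TCP) lies between the finger pads; the fingertips stand 17 mm ahead of it and the grasp point (between the pads) lies 2 mm behind it (arm.finger_overhang is the distance from the TCP to the fingertips, in m); z points along the fingers, y is the line along which they close (so a half turn about z gives the same grasp; the last joint's range is limited). The gripper opens to 85 mm and grips with 20 to 120 N. Pads are 22 mm wide; open, the fingers measure 114 mm over their backs; the gripper's body (76 mm by 85 mm) begins 54 mm behind the grasp point. The pads swing forward as they close: fully open they stand 13 mm farther back than shut.
Start: joints at [1.048, 0.591, 0.048, 1.609, -0.033, 0.943, -0.034], TCP at [0.302, -0.659, 0.248] pointing down, gripper open.
Joint ranges: [-2.69, 2.69], [-0.47, 2.24], [-1.27, 1.36], [0.19, 2.51], [-1.53, 4.68], [0.08, 2.07], [-3.09, 3.09]. Speed limits (rad/s): [2.57, 2.57, 3.14, 3.14, 3.14, 3.14, 3.14].

### API

Orientations are given as [roll, pitch, yaw] about the fixed x, y, z axes, in that order (R = Rz(yaw) Ry(pitch) Rx(roll)).
In Python, from rig import state, snapshot, camera_info, arm gives the robot as it stands. The module is installed in compiled form; this text tells all that it offers.
- The arm moves only by the shell command python3 -m pendant 'ROWS' [FORCE]. ROWS is JSON, a list of rows, each a list of 5 numbers: the shift along the tool's x, y, z in units of 0.4 m (1.0 is 0.4 m), then the turn about the tool's z in units of 180 degrees (1.0 is 180 degrees), then the opening, from 0 (shut) to 1 (fully open). In form: [[dx, dy, dz, turn, grip], ...]. A call has 1 to 20 rows; each row is the pose to reach, as a shift and turn from the pose commanded when the call began, along the tool's axes at that moment, turning the shorter way round; what a row does not reach only later rows make up. A row lasts 1/12 s, in which the tool goes at most 41.7 mm and 7.16 degrees, less where a joint would pass 70% of its speed; a pose out of reach is approached as far as the arm can. A call with a number of a shift or a turn outside -1 to 1 is refused whole. A call with a gripper value outside its range is refused whole. The fingers move at their own pace and stop on an object; FORCE is the grip in N (left out, the last holds). Time passes only in rows, so rows that repeat a pose let the fingers close. It gives the time, the measured TCP pose, the force, the opening and the grip force at its end, in the units of the state.
- state(): the state, without advancing time (a new reading comes with each control period).
- snapshot(name): name is "scene" or "top"; returns the picture (384x512x3 uint8, blue, green, red); there is no depth.
- camera_info(name): a dict with "intrinsics" (3x3 intrinsics, pixels), "view" (4x4, takes a point from world to camera coordinates). Camera axes: x right, y up, looking along -z (the intrinsics and any distortion apply to the point x, -y, -z); pixel columns grow to the right and rows downward; lengths in m; the calibration is good to about 2 mm. A picture is of the moment at which its call begins. camera_info takes no time and is no camera call.
- arm.hand_in(): hands the job in; it is judged then, once.
The state is a dict: "time": time; "joints": joint angles; "joint_velocities": joint speeds; "tau": joint torques, N m; "eef_pos": TCP position; "eef_rot": TCP orientation; "contact_force": force on the tool from outside, world axes, zero at the start; "torque": the same for the moment, N m; "gripper_width": opening from 0.0 (shut) to 1.0 (fully open); "finger_force": force on a finger pad.
Only numpy, scipy, OpenCV 4.12 (cv2) and the standard library are available. Lean on these libraries where they do the work, as an engineer would, in place of code of your own. Each camera call takes 0.05 s, during which the arm holds its last target. There are 200 camera calls.

### The job

Lever up the front edge of the green bearing pedestal with the pry bar, its tip under the yellow lug and its shank over the fulcrum block, and swing the bar sideways under the yellow keeper hook so that it holds the pedestal up by itself. Slip the rust-brown steel strip endways under the raised front edge, beside the lug and square to the edge, about 35 mm in. Then unhook the bar, use it to let the pedestal down gently onto the strip, and lay the bar on the bench clear of the blue frame; never touch the pedestal with the gripper, and leave the other things where they are.

Things in the scene. Friction and masses are not known exactly. Their poses are not given: they have to be found in the camera images.
- frame: Blue steel levelling frame fixed to the bench. Origin on the bench under the middle of the fulcrum; x points from the bar's handle side to the pedestal, y sideways, z up. 8 mm high rail at x -136 to 274, y 47 to 69; 8 mm high cross foot at x -18 to 18, y -36 to 69; back stop behind the pedestal, 20 mm high, front face at x 259.
- fulcrum (a point): Middle of the crest of the fulcrum, 60 mm above the bench. The block is 24 mm along the frame's x and 68 mm along y (34 each way); its top is a steel round of radius 8 mm along y, axis 8 mm below this point.
- keeper (a point): Middle of the open edge of the yellow keeper hook's lip, on its under side: frame x -95, y 18, z 55. The lip is 24 mm along x, 8 mm thick, and reaches from here 30 mm to the post at y 48 (post to y 60). A bar pressed down so that its top is below the lip's under side, then swung towards frame +y, goes under it and is held there by the load.
- pedestal: Green bearing pedestal, about 2.4 kg, loose. Origin at the centre of its under side; base plate 150 (x) by 200 (y) by 16 mm; x points away from the bar as the frame's x does: front edge at x -75. Housing above x -35 to 35, 100 mm high. Flat at the start, back edge about 4 mm from the stop; it tips about the back edge; with the bar hooked the front edge is about 25 mm up (0.17 rad).
- lug (a point): Middle of the lower outer edge of the yellow jacking lug: pedestal x -105, y 60, z 58. The lug is a plate 50 mm wide (y 35 to 85), 10 mm thick (z 58 to 68); a yellow upright at x -75 below it lets a bar go at most 30 mm under the lug.
- pry_bar: Steel pry bar, red handle, 280 mm long along x, 0.4 kg, loose. Origin at mid-length on its flat under side (z 0 all along), z up as it lies at the start. Blade x 76 to 140 (tip at +140): 22 mm wide, 6 thick. Shank x -71 to 76: 20 wide, 12 thick. Handle x -140 to -70: 24 wide, 22 thick. It balances at about x -30.
- packer: Rust-brown flame-cut flat steel strip, the packing piece, 35 (x) by 120 (y, its long axis) by 10 mm, 0.33 kg, loose. Origin at the centre of its under side.
- tape_measure: Yellow tape measure, 35x100x64 mm, a bystander. Origin at the centre of its under side.
- try_square: Steel try square, 190x110x16 mm, a bystander. Origin at the centre of its under side.
- square_plate: Square brown steel plate, 60x60x6 mm, a bystander (not the packing piece). Origin at the centre of its under side.
- flap_disc: Red-brown flap disc, 122 mm across, 9 mm thick, a bystander. Origin at the centre of its under side.
Things that resemble listed ones, but are neither listed nor needed, are in the scene too. Leave any orange look-alike of the packer alone.

How it is judged:
On the way, in this order (a step that is already met when the one before it is completed fails the run):
1. the bar, let go, holds the pedestal's front edge up (at least 15 mm) over the fulcrum (angle between pedestal's own z axis and vertical above 0.1 rad and contact force between pry_bar and pedestal above 1 N and contact force between pry_bar and frame above 3 N and contact force between the fingers and pry_bar below 0.1 N), for 0.3 s.
2. the strip lies under the raised front edge, let go, with the bar still holding the pedestal up (x of packer in the frame of pedestal between -0.118 and -0.072 m and y of packer in the frame of pedestal between -0.085 and 0.02 m and angle between the y axis of packer and the x axis of pedestal, either way round below 0.3 rad and angle between pedestal's own z axis and vertical above 0.1 rad and contact force between pry_bar and pedestal above 1 N and contact force between the fingers and packer below 0.1 N), for 0.2 s.
At the end, for the whole second after the job is handed in: Pedestal on the strip (over 3 N, tilt 0.065-0.125 rad), within 30 mm of its start; strip 17 to 63 mm under the front edge, within 0.3 rad of square (tilt counted), its centre at pedestal y -85 to 20 mm; bar at rest on the bench (origin below 30 mm), touching neither pedestal, strip nor frame (x of packer in the frame of pedestal between -0.118 and -0.072 m and y of packer in the frame of pedestal between -0.085 and 0.02 m and angle between the y axis of packer and the x axis of pedestal, either way round below 0.3 rad and contact force between pedestal and packer above 3 N and angle between pedestal's own z axis and vertical between 0.065 and 0.125 rad and distance of pedestal from where it was at the start of the episode below 0.03 m and contact force between pry_bar and pedestal below 0.1 N and contact force between pry_bar and frame below 0.1 N and contact force between pry_bar and packer below 0.1 N and height (world z) of pry_bar below 0.03 m and linear speed of each of pry_bar, pedestal below 0.02 m/s).
It fails at once if the gripper touches the pedestal (contact force between the fingers and pedestal above 2 N).
It fails at once if the pedestal is dropped or jerked (turning faster than 1 rad/s) (angular speed of pedestal above 1 rad/s).
It fails at once if a bystander (tape measure, try square, square plate, flap disc) is pushed over 30 mm (distance of any of tape_measure, try_square, square_plate, flap_disc from where it was at the start of the episode above 0.03 m).
It also fails if it takes over 66 s, if anything falls off the work surface, if the arm or the gripper's body presses on something with over 40 N, if the wrist force passes 120 N, or if a joint passes its speed limit or range.

## Working session

There is one attempt and no reset: what is moved stays moved. The work goes in short steps, Python scripts to look and compute and a shell command to move; the robot and the scene stay as the last step left them, time stands still between calls to the robot, and variables do not carry over. Pictures are saved under pics/ and viewed, at most 10 in all, crops included, and the job is handed in when it is done.

```bash
mkdir -p pics; ls; python3 - <<'E'
from rig import state,snapshot,camera_info
import cv2,numpy as np
for n in("scene","top"):
    im=snapshot(n);cv2.imwrite(f"pics/{n}0.png",im)
    ci=camera_info(n);print(n,{k:np.round(v,4).tolist() for k,v in ci.items()})
a=cv2.imread("pics/scene0.png");b=cv2.imread("pics/top0.png")
cv2.imwrite("pics/a.png",cv2.resize(a,(800,600),interpolation=cv2.INTER_CUBIC));cv2.imwrite("pics/b.png",cv2.resize(b,(800,600),interpolation=cv2.INTER_CUBIC))
s=state();print({k:np.round(v,3).tolist() for k,v in s.items()})
E
```

```text
pics
scene {'intrinsics': [[363.4804, 0.0, 255.6304], [0.0, 363.4804, 192.8241], [0.0, 0.0, 1.0]], 'view': [[-0.7747, -0.6323, -0.0004, 0.3539], [0.3609, -0.4426, 0.8209, -0.2595], [-0.5192, 0.6358, 0.5711, -0.8858], [0.0, 0.0, 0.0, 1.0]]}
top {'intrinsics': [[354.8848, 0.0, 254.5017], [0.0, 354.8848, 191.9289], [0.0, 0.0, 1.0]], 'view': [[0.0254, -0.9996, -0.0088, -0.0391], [0.9978, 0.0248, 0.0619, -0.4745], [-0.0616, -0.0103, 0.998, -1.3607], [0.0, 0.0, 0.0, 1.0]]}
{'time': 0.1, 'joints': [1.047, 0.592, 0.048, 1.61, -0.033, 0.943, -0.034], 'joint_velocities': [-0.001, -0.001, 0.0, -0.003, -0.001, 0.002, -0.001], 'tau': [0.005, -55.0, 1.553, -19.882, 0.01, 0.004, -0.0], 'eef_pos': [0.302, -0.658, 0.247], 'eef_rot': [-3.14, 0.0, 0.43], 'contact_force': [0.1, 0.483, 0.114], 'torque': [-0.069, -0.018, -0.037], 'finger_force': 0.0, 'gripper_width': 1.001}
```

View pics/a.png

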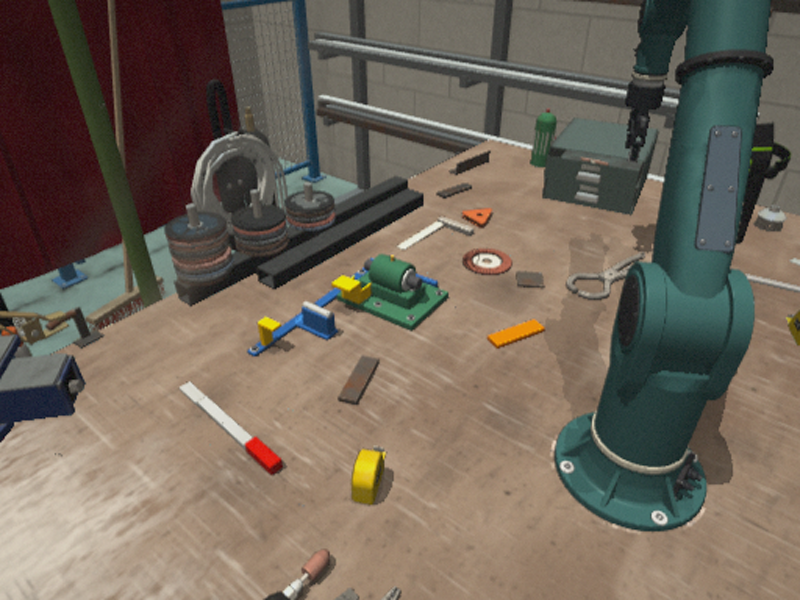

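View pics/b.png

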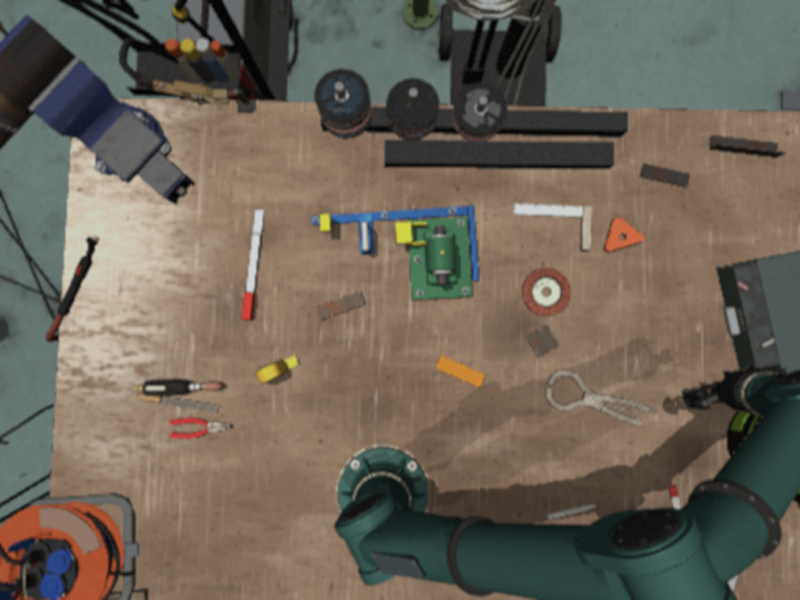

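```bash
cat > h.py <<'E'
import cv2,numpy as np
from rig import state,snapshot,camera_info
def ray(n,px):
    c=camera_info(n);K=np.array(c["intrinsics"]);V=np.array(c["view"])
    d=np.linalg.inv(K)@[px[0],px[1],1.];d=np.array([d[0],-d[1],-d[2]])
    R=V[:3,:3];return -R.T@V[:3,3],R.T@d/np.linalg.norm(d)
def plane(n,px,z):
    o,d=ray(n,px);return o+d*(z-o[2])/d[2]
def tri(p,q):  # top px, scene px -> point, miss
    a,u=ray("top",p);b,v=ray("scene",q)
    s=np.linalg.lstsq(np.c_[u,-v],b-a,rcond=None)[0]
    P,Q=a+u*s[0],b+v*s[1];return (P+Q)/2,np.linalg.norm(P-Q)
def proj(n,P):
    c=camera_info(n);V=np.array(c["view"]);p=V[:3,:3]@P+V[:3,3]
    q=np.array(c["intrinsics"])@[p[0],-p[1],-p[2]];return q[:2]/q[2]
E
python3 - <<'E'
import cv2,numpy as np
a=cv2.imread("pics/scene0.png");b=cv2.imread("pics/top0.png")
def c(im,x,y,w,h,s): return cv2.resize(im[y-h//2:y+h//2,x-w//2:x+w//2],None,fx=s,fy=s,interpolation=cv2.INTER_CUBIC)
r1=np.hstack([c(b,218,195,66,48,4),c(b,425,112,66,48,4),c(b,477,93,66,48,4)])
r2=np.hstack([c(a,229,243,66,48,4),c(a,291,122,66,48,4),c(a,301,104,66,48,4)])
cv2.imwrite("pics/c.png",np.vstack([r1,r2]))
t=b[120:200,130:315];s=a[165:310,105:295]
cv2.imwrite("pics/d.png",cv2.resize(t,None,fx=4.3,fy=4.3,interpolation=cv2.INTER_CUBIC))
cv2.imwrite("pics/e.png",cv2.resize(s,None,fx=4,fy=4,interpolation=cv2.INTER_CUBIC))
for im,n,ps in((b,"top",[(218,195),(425,112),(347,218)]),):
    hs=cv2.cvtColor(im,cv2.COLOR_BGR2HSV)
    for p in ps: print(n,p,im[p[1]-2:p[1]+3,p[0]-5:p[0]+6].mean((0,1)).round(),hs[p[1],p[0]])
E
```

```text
top (218, 195) [ 79.  95. 119.] [ 11  94 122]
top (425, 112) [51. 56. 67.] [10 83 71]
top (347, 218) [69. 82. 96.] [15 60 93]
```

View pics/c.png

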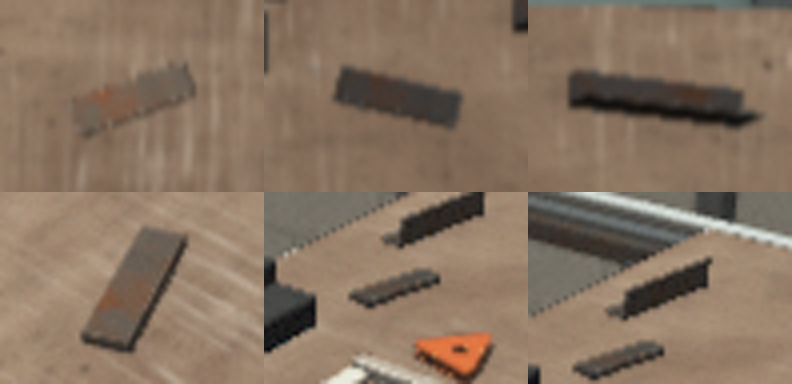

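View pics/d.png

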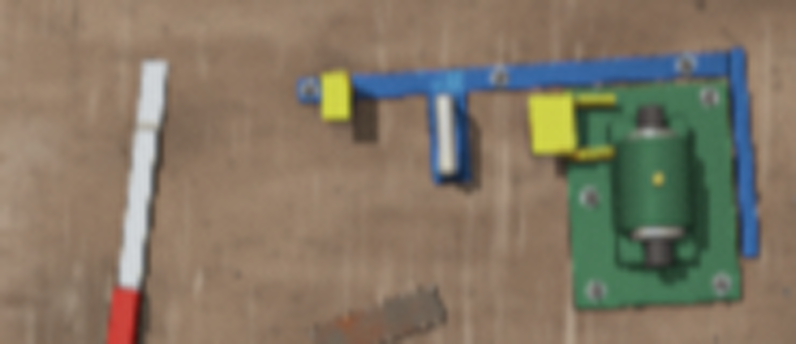

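View pics/e.png

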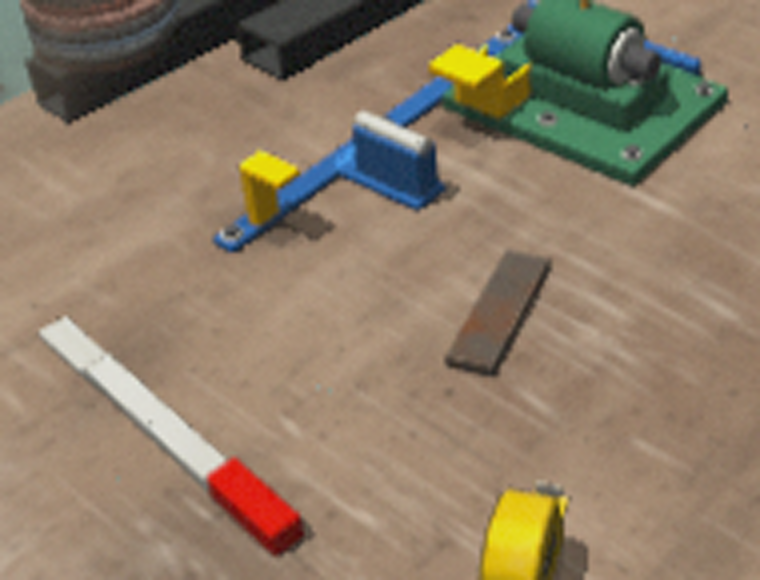

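```bash
cat > m.py <<'E'
from h import *
def masks(im):
    h=cv2.cvtColor(im,cv2.COLOR_BGR2HSV);r=lambda a,b:cv2.inRange(h,np.array(a),np.array(b))
    return dict(blue=r((98,120,50),(125,255,255)),yellow=r((22,150,90),(35,255,255)),green=r((50,60,30),(90,255,255)),
      red=r((0,190,120),(4,255,255))|r((174,190,120),(180,255,255)),white=r((0,0,165),(180,40,255)))
def comps(m,roi,amin=15):
    x0,y0,x1,y1=roi;k=np.zeros_like(m);k[y0:y1,x0:x1]=m[y0:y1,x0:x1]
    n,l,s,c=cv2.connectedComponentsWithStats(k,connectivity=8);o=[]
    for i in range(1,n):
        if s[i,4]>=amin:
            cn=np.argwhere(l==i)[:,::-1].astype(np.float32);o.append((s[i,4],c[i],cv2.minAreaRect(cn),cn))
    return o
E
python3 - <<'E'
from m import *
R={"top":(130,115,320,215),"scene":(105,160,300,310)}
for n in R:
    im=cv2.imread(f"pics/{n}0.png");M=masks(im)
    for k in M:
        for a,c,r,_ in comps(M[k],R[n]): print(n,k,a,c.round(1),np.round(cv2.boxPoints(r),1).tolist())
im=cv2.imread("pics/top0.png");print("strips")
for roi in ((195,178,242,210),(405,98,447,125)):
    x0,y0,x1,y1=roi;lab=cv2.cvtColor(im,cv2.COLOR_BGR2LAB).astype(float);bg=np.median(lab[y0:y1,x0:x1].reshape(-1,3),0)
    m=((np.linalg.norm(lab-bg,axis=2)>14)*255).astype(np.uint8)
    for a,c,r,_ in comps(m,roi,100):
        B=cv2.boxPoints(r);W=np.array([plane("top",p,.01) for p in B]);
        print(a,c,B.round(1).tolist(),"W",W[:,:2].round(3).tolist(),[np.linalg.norm(W[i]-W[i+1]).round(3) for i in(0,1)],W.mean(0).round(3))
E
```

```text
top blue 183 [267.1 136.6] [[247.8000030517578, 135.5], [285.8999938964844, 132.89999389648438], [286.20001220703125, 137.6999969482422], [248.10000610351562, 140.3000030517578]]
top blue 203 [301.  151.6] [[290.70001220703125, 132.89999389648438], [302.0, 131.8000030517578], [306.6000061035156, 177.8000030517578], [295.29998779296875, 179.0]]
top blue 200 [230.3 142.2] [[211.89999389648438, 137.8000030517578], [243.0, 135.6999969482422], [244.60000610351562, 160.60000610351562], [213.60000610351562, 162.60000610351562]]
top yellow 68 [208.  142.1] [[205.0, 137.0], [211.0, 137.0], [211.0, 147.0], [205.0, 147.0]]
top yellow 164 [259.7 148.9] [[253.0, 142.0], [271.0, 142.0], [271.0, 156.0], [253.0, 156.0]]
top green 1601 [282. 166.] [[260.5, 140.10000610351562], [298.8999938964844, 138.0], [301.70001220703125, 189.3000030517578], [263.29998779296875, 191.5]]
top white 258 [162.5 159.1] [[156.89999389648438, 185.89999389648438], [163.10000610351562, 133.39999389648438], [168.3000030517578, 134.0], [162.10000610351562, 186.5]]
top white 47 [232.9 150.8] [[232.0, 142.0], [234.0, 142.0], [
[... 1859 characters left out ...]
562, 278.79998779296875], [155.8000030517578, 284.70001220703125]]
strips
301 [217.52159468 196.08305648] [[201.1999969482422, 195.60000610351562], [231.1999969482422, 185.60000610351562], [235.6999969482422, 199.10000610351562], [205.6999969482422, 209.10000610351562]] W [[0.456, 0.18], [0.498, 0.064], [0.446, 0.045], [0.404, 0.161]] [np.float64(0.123), np.float64(0.056)] [0.451 0.112 0.01 ]
332 [424.87048193 111.96084337] [[405.79998779296875, 112.9000015258789], [408.0, 102.80000305175781], [441.70001220703125, 110.5], [439.3999938964844, 120.5999984741211]] W [[0.801, -0.613], [0.842, -0.622], [0.814, -0.754], [0.774, -0.744]] [np.float64(0.041), np.float64(0.134)] [ 0.808 -0.683  0.01 ]
```

```bash
python3 - <<'E'
from m import *
P=lambda n,a,b:print(n,a.round(4),round(float(b)*1000,1))
P("packer",*tri((218.2,195.5),(229.7,243.1)))
P("packer e1(left)",*tri((185+76/4,171+117/4),(196+106/4,219+(345-192)/4)))
P("packer e2",*tri((185+190/4,171+80/4),(196+163/4,219+(232-192)/4)))
P("crest",*tri((232.9,150.8),(202.2,197.0)))
P("lugtopouter",*tri((253.5,149.1),(218.75,184)))
P("keepertop",*tri((208,142),(172.2,206.7)))
P("handle",*tri((130+124/4.3,120+290/4.3),(105+218/4,165+(465)/4)))
im=cv2.imread("pics/top0.png");M=masks(im);b=M["blue"]
pts=[]
for c in list(range(214,228))+list(range(240,249))+list(range(262,288)):
    col=np.where(b[130:146,c]>0)[0]+130
    if len(col)>2: pts.append([*plane("top",(c,col.min()-.5),.008)[:2],c])
pts=np.array(pts);f=np.polyfit(pts[:,1],pts[:,0],1);print("rail far edge x=f(y)",f,np.std(pts[:,0]-np.polyval(f,pts[:,1])))
# backstop
q=[]
for r in range(145,176):
    c=np.where(b[r,290:312]>0)[0]+290
    if len(c)>1:q.append([*plane("top",(c.min()-.5,r),.02)[:2]])
q=np.array(q);g=np.polyfit(q[:,0],q[:,1],1);print("stop front y=g(x)",g,np.std(q[:,1]-np.polyval(g,q[:,0])))
gm=M["green"];L=[]
for r in range(162,186):
    c=np.where(gm[r,255:310]>0)[0]+255;L.append([*plane("top",(c.min()-.5,r),.016)[:2],*plane("top",(c.max()+.5,r),.016)[:2]])
L=np.array(L)
for i in(0,2):
    e=np.polyfit(L[:,i],L[:,i+1],1);print("ped edge y=e(x)",e,np.std(L[:,i+1]-np.polyval(e,L[:,i])))
B=[]
for c in range(266,298):
    r=np.where(gm[:,c]>0)[0];B.append(plane("top",(c,r[r<200].max()+.5),.016)[:2])
B=np.array(B);e=np.polyfit(B[:,1],B[:,0],1);print("ped near edge x=e(y)",e,np.std(B[:,0]-np.polyval(e,B[:,1])))
rm=cv2.inRange(cv2.cvtColor(im,cv2.COLOR_BGR2HSV),(0,150,100),(8,255,255))|cv2.inRange(cv2.cvtColor(im,cv2.COLOR_BGR2HSV),(172,150,100),(180,255,255))
for a,c,r,p in comps(rm,(145,170,180,215)): print("handle",a,c,plane("top",c,.022).round(4),[plane("top",x,.022)[:2].round(4).tolist() for x in cv2.boxPoints(r)])
w=comps(M["white"],(145,125,180,195))[0];print("white bar c",plane("top",w[1],.011).round(4),[plane("top",x,.01)[:2].round(4).tolist() for x in cv2.boxPoints(w[2])])
x=w[3];v=np.linalg.svd(x-x.mean(0))[2][0];a,bb=[plane("top",x.mean(0)+s*v*20,.011) for s in(-1,1)];d=bb-a;print("bar axis dir",d/np.linalg.norm(d))
E
```

```text
packer [ 0.4591  0.1152 -0.0008] 0.9
packer e1(left) [ 0.4381  0.1696 -0.0023] 1.9
packer e2 [0.4788 0.06   0.0053] 3.6
crest [0.6266 0.058  0.056 ] 0.6
lugtopouter [ 0.6325 -0.021   0.0622] 3.8
keepertop [0.6573 0.153  0.0587] 0.9
handle [0.4839 0.3443 0.0202] 2.1
rail far edge x=f(y) [-0.08796308  0.69812626] 0.0012001357117491568
stop front y=g(x) [ 0.08586722 -0.25527598] 0.0011232097950631768
ped edge y=e(x) [ 0.09470445 -0.10744529] 0.0011726971722398948
ped edge y=e(x) [ 0.07876053 -0.24811557] 0.0011527073337446645
ped near edge x=e(y) [-0.12908012  0.46728978] 0.004665194508380364
handle 104 [157.94230769 195.73076923] [0.4509 0.3451 0.022 ] [[0.4844, 0.3579], [0.485, 0.3347], [0.4193, 0.3319], [0.4187, 0.3551]]
white bar c [0.5956 0.3363 0.011 ] [[0.4898, 0.3542], [0.6974, 0.3387], [0.6954, 0.318], [0.4879, 0.3337]]
bar axis dir [-0.99688083  0.07892149  0.        ]
```

```bash
cat > g.py <<'E'
import sys,numpy as np
from rig import state
def T(s):
    r=s["eef_rot"];y=r[2];return np.array(s["eef_pos"]),y
def go(x,y,z,yaw):
    p,w=T(state());d=np.array([x,y,z])-p;c,s=np.cos(w),np.sin(w)
    t=-(yaw-w);t=(t+np.pi)%(2*np.pi)-np.pi
    print("rows",np.round([(c*d[0]+s*d[1])/.4,(s*d[0]-c*d[1])/.4,-d[2]/.4,t/np.pi],4))
O=np.array([.6255,.0575]);X=np.array([.0868,-.9962]);Y=np.array([.9962,.0868])
def fr(a,b): return O+a/1000*X+b/1000*Y   # frame mm -> world xy
if __name__=="__main__":
    a=[float(v) for v in sys.argv[1:]]
    s=state();print(round(s["time"],2),np.round(s["eef_pos"],4),np.round(s["eef_rot"],3),"j",np.round(s["joints"],2),"F",np.round(s["contact_force"],1),"w",round(s["gripper_width"],3),round(s["finger_force"],1))
    if a: go(*a)
E
python3 g.py .62 -.15 .30 1.8;python3 g.py .447 .346 .2 3.07
```

```text
0.1 [ 0.3018 -0.6584  0.2473] [-3.14  0.    0.43] j [ 1.05  0.59  0.05  1.61 -0.03  0.94 -0.03] F [0.1 0.5 0.1] w 1.001 0.0
rows [ 1.2527 -0.8239 -0.1318 -0.4361]
0.1 [ 0.3018 -0.6584  0.2473] [-3.14  0.    0.43] j [ 1.05  0.59  0.05  1.61 -0.03  0.94 -0.03] F [0.1 0.5 0.1] w 1.001 0.0
rows [ 1.3763 -2.1313  0.1182 -0.8404]
```

```bash
python3 -m pendant '[[0.99,-0.65,-0.13,-0.44,0.6],[0.99,-0.65,-0.13,-0.44,0.6],[0.99,-0.65,-0.13,-0.44,0.6],[0.99,-0.65,-0.13,-0.44,0.6],[0.99,-0.65,-0.13,-0.44,0.6],[0.99,-0.65,-0.13,-0.44,0.6],[0.99,-0.65,-0.13,-0.44,0.6],[0.99,-0.65,-0.13,-0.44,0.6],[0.99,-0.65,-0.13,-0.44,0.6],[0.99,-0.65,-0.13,-0.44,0.6],[0.99,-0.65,-0.13,-0.44,0.6],[0.99,-0.65,-0.13,-0.44,0.6]]'; python3 g.py .447 .346 .15 3.07
```

```text
time: 1.1
eef_pos: [0.5572, -0.2505, 0.3011]
eef_rot: [3.138, -0.003, 1.825]
contact_force: [-0.4, 1.4, 0.4]
gripper_width: 0.6
finger_force: 0.0
1.1 [ 0.5572 -0.2505  0.3011] [ 3.138e+00 -3.000e-03  1.825e+00] j [ 0.63  0.41 -0.38  1.81  0.18  0.95  0.43] F [-0.4  1.4  0.4] w 0.6 0.0
rows [ 1.5127  0.1077  0.3777 -0.3965]
```

```bash
python3 -m pendant '[[1.0,0.07,0,-0.39,0.6],[1.0,0.07,0,-0.39,0.6],[1.0,0.07,0,-0.39,0.6],[1.0,0.07,0,-0.39,0.6],[1.0,0.07,0,-0.39,0.6],[1.0,0.07,0.1,-0.39,0.6],[1.0,0.07,0.1,-0.39,0.6],[1.0,0.07,0.1,-0.39,0.6],[1.0,0.07,0.1,-0.39,0.6],[1.0,0.07,0.1,-0.39,0.6],[1.0,0.07,0.1,-0.39,0.6]]'; python3 g.py .447 .346 .08 3.07
```

```text
time: 2.02
eef_pos: [0.4827, 0.1446, 0.2599]
eef_rot: [3.137, -0.002, 3.051]
contact_force: [0.2, -0.8, -0.0]
gripper_width: 0.602
finger_force: 0.0
2.02 [0.4827 0.1446 0.2599] [ 3.137e+00 -2.000e-03  3.051e+00] j [ 0.22  0.38 -0.77  2.06  0.36  0.82  0.72] F [ 0.2 -0.8 -0. ] w 0.602 0.0
rows [ 0.1344  0.4933  0.4497 -0.0059]
```

```bash
python3 g.py .447 .3455 .019 3.07
```

```text
2.02 [0.4827 0.1446 0.2599] [ 3.137e+00 -2.000e-03  3.051e+00] j [ 0.22  0.38 -0.77  2.06  0.36  0.82  0.72] F [ 0.2 -0.8 -0. ] w 0.602 0.0
rows [ 0.1343  0.492   0.6022 -0.0059]
```

```bash
python3 -m pendant '[[0.134,0.493,0.2,-0.006,0.6],[0.134,0.493,0.2,-0.006,0.6],[0.134,0.493,0.2,-0.006,0.6],[0.134,0.493,0.2,-0.006,0.6],[0.134,0.493,0.45,-0.006,0.6],[0.134,0.493,0.45,-0.006,0.6],[0.134,0.493,0.45,-0.006,0.6],[0.134,0.493,0.45,-0.006,0.6]]'; python3 g.py .447 .3455 .019 3.07
python3 - <<'E'
from h import *
b=snapshot("top");a=snapshot("scene")
f=lambda im,x,y,w,h,s:cv2.resize(im[y-h//2:y+h//2,x-w//2:x+w//2],None,fx=s,fy=s,interpolation=cv2.INTER_CUBIC)
cv2.imwrite("pics/f.png",np.hstack([f(b,165,185,90,120,4),f(a,165,275,90,120,4)]))
E
```

```text
time: 2.68
eef_pos: [0.4489, 0.3397, 0.0746]
eef_rot: [-3.137, -0.008, 3.06]
contact_force: [-0.1, 0.0, 0.2]
gripper_width: 0.603
finger_force: 0.0
2.68 [0.4489 0.3397 0.0746] [-3.137 -0.008  3.06 ] j [-0.35  0.7  -0.53  2.06  0.66  0.56  0.13] F [-0.1  0.   0.2] w 0.603 0.0
rows [ 0.0059  0.0141  0.1389 -0.0033]
```

View pics/f.png

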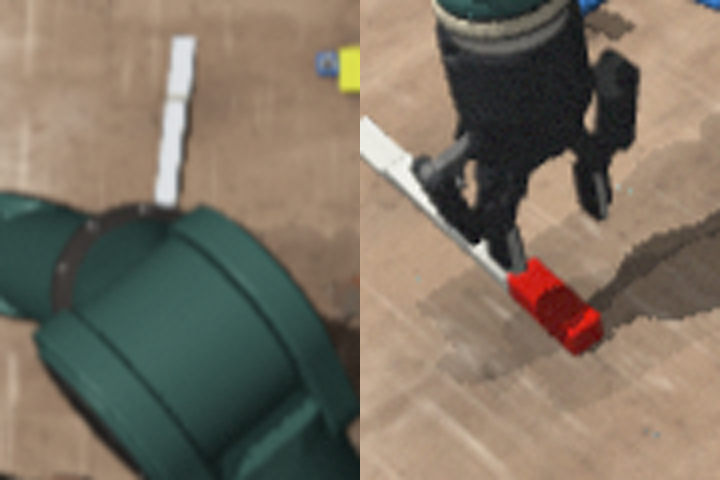

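```bash
python3 -m pendant '[[0.004,0.008,0.07,0,0.6],[0.004,0.008,0.138,0,0.6],[0.004,0.008,0.138,0,0.6],[0.004,0.008,0.138,0,0.6],[0.004,0.008,0.138,0,0.2],[0.004,0.008,0.138,0,0.2],[0.004,0.008,0.138,0,0.2],[0.004,0.008,0.138,0,0.2],[0.004,0.008,0.138,0,0.2]]' 20; python3 g.py
```

```text
time: 3.53
eef_pos: [0.4529, 0.3443, 0.0278]
eef_rot: [3.137, 0.004, 3.058]
contact_force: [0.5, 0.2, 7.0]
gripper_width: 0.278
finger_force: 20.1
3.53 [0.4529 0.3443 0.0278] [3.137 0.004 3.058] j [-0.41  0.77 -0.45  2.07  0.75  0.46  0.05] F [0.5 0.2 7. ] w 0.278 20.1
```

```bash
python3 -m pendant '[[0,0,0,0,0.5],[0,0,0,0,0.5],[0,0,0,0,0.5],[0,0,0,0,0.5]]' 20; python3 g.py .4485 .3445 .02 3.07
```

```text
time: 3.87
eef_pos: [0.4513, 0.342, 0.0253]
eef_rot: [-3.141, 0.0, 3.056]
contact_force: [-0.0, 0.4, -0.9]
gripper_width: 0.499
finger_force: 0.0
3.87 [0.4513 0.342  0.0253] [-3.141  0.     3.056] j [-0.41  0.77 -0.45  2.07  0.75  0.46  0.05] F [-0.   0.4 -0.9] w 0.499 0.0
rows [ 0.0074  0.0056  0.0131 -0.0046]
```

```bash
python3 -m pendant '[[0.006,0.006,0.013,0,0.5],[0.006,0.006,0.013,0,0.5],[0.006,0.006,0.013,0,0.2],[0.006,0.006,0.013,0,0.2],[0.006,0.006,0.013,0,0.2],[0.006,0.006,0.013,0,0.2]]' 20; python3 g.py
```

```text
time: 4.37
eef_pos: [0.4487, 0.3452, 0.0196]
eef_rot: [3.141, -0.001, 3.057]
contact_force: [-0.2, 0.2, -2.8]
gripper_width: 0.276
finger_force: 19.8
4.37 [0.4487 0.3452 0.0196] [ 3.141e+00 -1.000e-03  3.057e+00] j [-0.42  0.78 -0.44  2.07  0.76  0.45  0.04] F [-0.2  0.2 -2.8] w 0.276 19.8
```

```bash
python3 -m pendant '[[0,0,-0.03,0,0.2],[0,0,-0.06,0,0.2],[0,0,-0.1,0,0.2],[0,0,-0.1,0,0.2]]' 20;python3 -m pendant '[[0,0,0,0,0.2],[0,0,0,0,0.2],[0,0,0,0,0.2],[0,0,-0.05,0,0.2],[0,0,-0.15,0,0.2],[0,0,-0.2,0,0.2],[0,0,-0.2,0,0.2],[0,0,-0.2,0,0.2]]' 120; python3 g.py
python3 - <<'E'
from h import *
b=snapshot("top");a=snapshot("scene")
f=lambda im,x,y,w,h,s:cv2.resize(im[y-h//2:y+h//2,x-w//2:x+w//2],None,fx=s,fy=s,interpolation=cv2.INTER_CUBIC)
cv2.imwrite("pics/g.png",np.hstack([f(b,165,165,90,120,4),f(a,155,250,90,120,4)]))
E
```

```text
time: 4.7
eef_pos: [0.4502, 0.3459, 0.0629]
eef_rot: [3.138, 0.003, 3.055]
contact_force: [0.2, 1.0, -3.6]
gripper_width: 0.277
finger_force: 19.9
time: 5.37
eef_pos: [0.449, 0.3447, 0.1398]
eef_rot: [-3.141, 0.0, 3.055]
contact_force: [-0.5, -0.8, -4.9]
gripper_width: 0.251
finger_force: 119.8
5.37 [0.449  0.3447 0.1398] [-3.141  0.     3.055] j [-0.29  0.62 -0.62  2.03  0.57  0.67  0.2 ] F [-0.5 -0.8 -4.9] w 0.251 119.8
```

View pics/g.png

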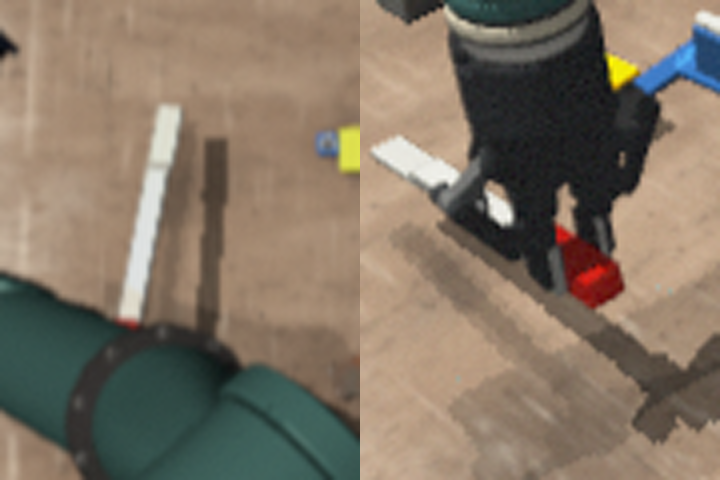

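```bash
python3 - <<'E'
from h import *
t,e=tri((162.5,131.25),(116.5,225.75));print(t.round(4),e)
for z in (.09,.1,.11,.12,.13,.14): print(z,plane("top",(162.5,131.25),z).round(4),plane("scene",(116.5,225.75),z).round(4))
w=cv2.imread("pics/g.png")
E
```

```text
[0.6894 0.3211 0.0767] 0.00396016865717487
0.09 [0.6877 0.319  0.09  ] [0.6712 0.3274 0.09  ]
0.1 [0.6854 0.3163 0.1   ] [0.659  0.3329 0.1   ]
0.11 [0.6831 0.3135 0.11  ] [0.6469 0.3383 0.11  ]
0.12 [0.6808 0.3107 0.12  ] [0.6348 0.3438 0.12  ]
0.13 [0.6785 0.3079 0.13  ] [0.6226 0.3493 0.13  ]
0.14 [0.6762 0.3051 0.14  ] [0.6105 0.3548 0.14  ]
```

```bash
cat >> g.py <<'E'
def tipat(fx,fy,byaw,L=.2416): return fr(fx,fy)-L*np.array([np.cos(byaw),np.sin(byaw)])
E
python3 - <<'E'
from g import *
a=tipat(97,1,-1.446);b=tipat(37,-1,-1.446);print(a,b)
go(*b,.25,1.701);go(*a,.114,1.701)
E
```

```text
[0.60484321 0.20067649] [0.59764281 0.26027489]
rows [-0.3906 -0.1747 -0.2799  0.4312]
rows [-0.4214 -0.3216  0.0601  0.4312]
```

```bash
python3 -m pendant '[[0,0,-0.1,0,0.2],[-0.04,-0.02,-0.2,0.03,0.2],[-0.08,-0.03,-0.28,0.07,0.2],[-0.12,-0.05,-0.28,0.11,0.2],[-0.16,-0.07,-0.28,0.15,0.2],[-0.2,-0.09,-0.28,0.19,0.2],[-0.24,-0.11,-0.28,0.23,0.2],[-0.28,-0.13,-0.28,0.27,0.2],[-0.32,-0.14,-0.28,0.31,0.2],[-0.35,-0.16,-0.28,0.35,0.2],[-0.38,-0.17,-0.28,0.39,0.2],[-0.39,-0.175,-0.28,0.43,0.2],[-0.39,-0.175,-0.28,0.431,0.2],[-0.39,-0.175,-0.28,0.431,0.2],[-0.39,-0.175,-0.28,0.431,0.2]]' 120; python3 - <<'E'
from g import *
from m import *
b=tipat(37,-1,-1.446);go(*b,.127,1.701);s=state();print(s["eef_pos"],s["eef_rot"],s["joints"])
t=snapshot("top");a=snapshot("scene")
f=lambda im,x,y,w,h,s:cv2.resize(im[y-h//2:y+h//2,x-w//2:x+w//2],None,fx=s,fy=s,interpolation=cv2.INTER_CUBIC)
cv2.imwrite("pics/i.png",np.hstack([f(t,220,150,100,120,4),f(a,180,190,100,120,4)]))
print(tri.__name__)
for im,n,r in((t,"top",(170,120,250,170)),(a,"scene",(130,130,230,250))):
    for c in comps(masks(im)["white"],r): print(n,c[0],c[1].round(1),cv2.boxPoints(c[2]).round(1).tolist())
E
```

```text
time: 6.72
eef_pos: [0.5971, 0.2625, 0.2503]
eef_rot: [-3.139, 0.0, 1.706]
contact_force: [-0.4, -0.0, -3.7]
gripper_width: 0.251
finger_force: 119.7
rows [-0.0056  0.0006  0.3083  0.0016]
[0.59709131 0.26245899 0.25031116] [-3.13868584e+00  3.68388177e-04  1.70603430e+00] [-0.23893568  0.51829716 -0.35282773  1.76612582  0.21946054  0.89878996
 -0.55175453]
tri
top 357 [215.2 144.8] [[184.0, 140.0], [240.0, 140.0], [240.0, 156.0], [184.0, 156.0]]
scene 171 [183.6 161.9] [[158.60000610351562, 167.8000030517578], [206.89999389648438, 151.6999969482422], [208.3000030517578, 155.89999389648438], [160.0, 172.0]]
scene 46 [200.4 196.2] [[193.10000610351562, 195.1999969482422], [194.39999389648438, 192.0], [207.1999969482422, 197.10000610351562], [205.89999389648438, 200.3000030517578]]
```

View pics/i.png

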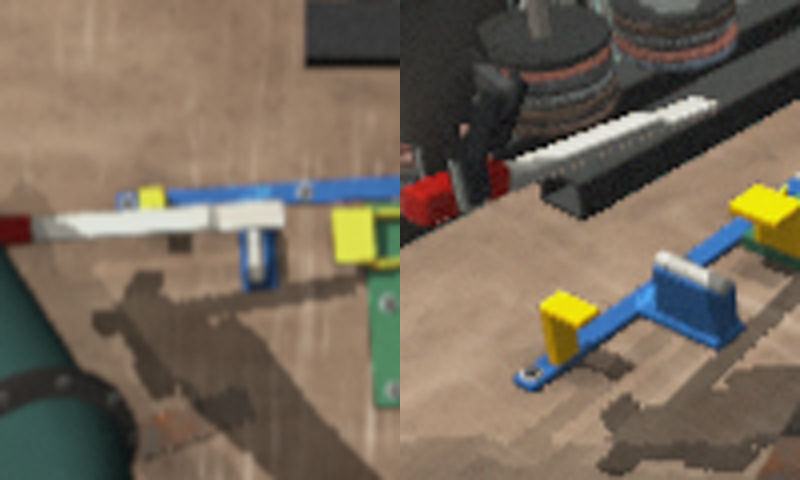

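```bash
python3 - <<'E'
from g import *
from h import *
t,e=tri((241,143.25),(208.5,155.5));print(t.round(4),e)
for z in(.18,.19,.2,.21):print(z,plane("top",(241,143.25),z).round(4),plane("scene",(208.5,155.5),z).round(4))
d=t[:2]-O;print("frame tip",d@X,d@Y)
E
```

```text
[0.6277 0.0194 0.1877] 0.006169090872877333
0.18 [0.6316 0.0218 0.18  ] [0.6351 0.0085 0.18  ]
0.19 [0.6296 0.0213 0.19  ] [0.6216 0.0208 0.19  ]
0.2 [0.6276 0.0208 0.2   ] [0.6081 0.0331 0.2   ]
0.21 [0.6256 0.0203 0.21  ] [0.5947 0.0454 0.21  ]
frame tip 0.03818457593915354 -0.0011014126258224763
```

```bash
python3 -m pendant '[[0,0,0.09,0,0.2],[0,0,0.18,0,0.2],[0,0,0.26,0,0.2],[0,0,0.3,0,0.2],[0,0,0.308,0,0.2],[0,0,0.308,0,0.2],[0,0,0.308,0,0.2]]'; python3 - <<'E'
from g import *
s=state();print(s["contact_force"]);a=tipat(97,1,-1.446);go(*a,.114,1.701)
E
```

```text
time: 7.4
eef_pos: [0.5993, 0.2629, 0.1298]
eef_rot: [3.14, -0.001, 1.703]
contact_force: [0.5, -0.1, -4.5]
gripper_width: 0.251
finger_force: 119.5
[ 0.47581242 -0.14499979 -4.45663384]
rows [-0.1561 -0.0067  0.0396  0.0007]
```

```bash
python3 -m pendant '[[-0.03,-0.002,0.006,0,0.2],[-0.06,-0.004,0.013,0,0.2],[-0.09,-0.004,0.02,0,0.2],[-0.12,-0.005,0.027,0,0.2],[-0.15,-0.005,0.034,0,0.2],[-0.154,-0.005,0.034,0,0.2],[-0.154,-0.005,0.034,0,0.2]]'; python3 - <<'E'
from g import *
from h import *
s=state();a=tipat(97,1,-1.446);go(*a,.114,1.701)
t=snapshot("top");a=snapshot("scene")
f=lambda im,x,y,w,h,s:cv2.resize(im[y-h//2:y+h//2,x-w//2:x+w//2],None,fx=s,fy=s,interpolation=cv2.INTER_CUBIC)
cv2.imwrite("pics/j.png",np.hstack([f(t,230,150,100,100,4),f(a,190,190,100,100,4)]))
E
```

```text
time: 7.98
eef_pos: [0.6051, 0.2184, 0.1201]
eef_rot: [3.13, -0.025, 1.707]
contact_force: [-5.6, 24.6, 6.3]
gripper_width: 0.253
finger_force: 121.0
rows [-0.0438 -0.0065  0.0152  0.0019]
```

View pics/j.png

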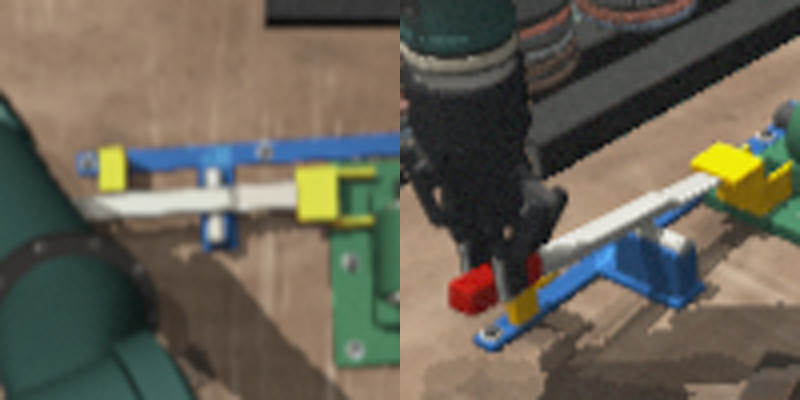

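```bash
python3 -m pendant '[[0.06,0,-0.013,0,0.2],[0.105,0,-0.013,0,0.2],[0.105,0,-0.013,0,0.2],[0.105,0,-0.013,0,0.2],[0.105,0,-0.013,0,0.2]]'; python3 - <<'E'
from g import *
from m import *
s=state();print(s["contact_force"]);a=tipat(97,1,-1.446);go(*a,.114,1.701)
t=snapshot("top");a=snapshot("scene");cv2.imwrite("pics/t1.png",t);cv2.imwrite("pics/s1.png",a)
f=lambda im,x,y,w,h,s:cv2.resize(im[y-h//2:y+h//2,x-w//2:x+w//2],None,fx=s,fy=s,interpolation=cv2.INTER_CUBIC)
cv2.imwrite("pics/k.png",np.hstack([f(t,230,150,90,70,4.4),f(a,190,190,90,70,4.4)]))
E
```

```text
time: 8.5
eef_pos: [0.5994, 0.2394, 0.1201]
eef_rot: [-3.141, 0.002, 1.7]
contact_force: [-0.7, -0.3, -3.9]
gripper_width: 0.251
finger_force: 119.7
[-0.67285255 -0.25584524 -3.933496  ]
rows [-0.0979  0.001   0.0152 -0.0003]
```

View pics/k.png

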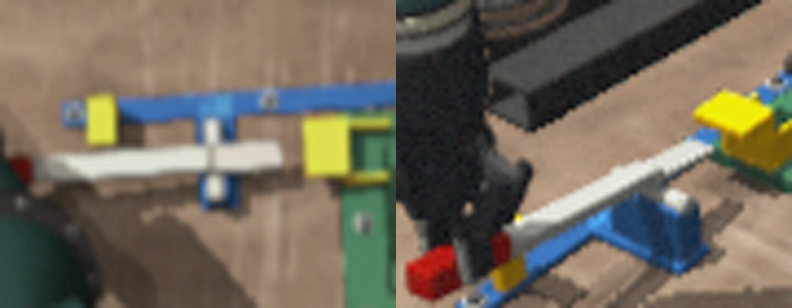

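```bash
python3 - <<'E'
from g import *
from h import *
for p,q in(((248.6,149.8),(216.1,187.7)),((248.6,149.8),(216.8,188.2))):
    t,e=tri(p,q);d=t[:2]-O;print(t.round(4),e,"frame",d@X,d@Y)
t=cv2.imread("pics/t1.png");g=cv2.cvtColor(t,cv2.COLOR_BGR2GRAY)
print(g[146:158,236:256])
E
```

```text
[ 0.6292 -0.0032  0.0585] 0.006123577638902636 frame 0.06081888885734726 -0.0015936523713552448
[ 0.6286 -0.004   0.0566] 0.008557079026734674 frame 0.06148625465209209 -0.002261964437923175
[[ 75  73  90 117 136 140 139 138 137 144 144 140 128 123 124 123 116 128
  181 206]
 [129 126 140 154 168 181 182 181 177 180 181 172 143 125 122 121 116 125
  175 205]
 [186 185 193 197 202 208 211 209 208 209 210 201 164 130 122 120 117 124
  174 204]
 [213 211 213 212 213 214 214 214 213 213 212 209 182 137 123 122 118 124
  174 205]
 [215 214 214 214 214 212 212 212 211 213 213 212 197 147 127 127 122 127
  173 204]
 [216 216 215 215 216 215 212 211 208 207 207 209 197 148 131 127 122 124
  167 204]
 [211 209 210 211 211 208 197 191 179 172 170 166 157 126 121 112 100 107
  158 202]
 [158 159 160 161 163 157 147 142 122 113 108 102  96  92 100  87  78  88
  148 195]
 [ 90  81  82  83  86  84  86  91  77  72  70  72  73  78  83  79  72  83
  133 169]
 [ 82  44  44  48  54  56  63  67  66  70  72  78  74  78  80  80  76  83
  115 133]
 [ 96  51  46  52  63  65  63  63  69  73  79  86  81  79  80  81  80  86
  108 116]
 [101  53  50  60  70  70  69  67  71  78  83  90  90  86  87  89  90  97
  117 122]]
```

```bash
python3 -m pendant '[[0,0,0.005,0,0.2],[0,0,0.005,0,0.2],[0,0,0.005,0,0.2],[0,0,0.005,0,0.2]]'; python3 - <<'E'
from g import *
s=state();print(s["contact_force"]);a=tipat(97,1,-1.446);go(*a,.1105,1.701);go(*tipat(75,0,-1.446),.1145,1.701)
E
```

```text
time: 8.93
eef_pos: [0.5991, 0.2419, 0.1181]
eef_rot: [-3.141, 0.0, 1.702]
contact_force: [0.2, 0.0, -3.2]
gripper_width: 0.248
finger_force: 119.7
[ 1.71669434e-01  2.99412351e-03 -3.15437097e+00]
rows [-0.104   0.0008  0.019   0.0002]
rows [-0.049   0.0007  0.009   0.0002]
```

```bash
python3 -m pendant '[[-0.01,0,0.005,0,0.2],[-0.02,0,0.01,0,0.2],[-0.03,0,0.01,0,0.2],[-0.042,0,0.01,0,0.2],[-0.042,0,0.01,0,0.2],[-0.042,0,0.01,0,0.2]]'; python3 - <<'E'
from g import *
s=state();a=tipat(97,1,-1.446);go(*a,.1105,1.701)
E
```

```text
time: 9.43
eef_pos: [0.6015, 0.2248, 0.1142]
eef_rot: [-3.142, 0.0, 1.701]
contact_force: [-0.1, -0.1, -4.6]
gripper_width: 0.252
finger_force: 119.7
rows [-0.0608  0.0005  0.0094 -0.    ]
```

```bash
python3 -m pendant '[[-0.015,0,0,0,0.2],[-0.03,0,0.002,0,0.2],[-0.045,0,0.005,0,0.2],[-0.06,0,0.008,0,0.2],[-0.06,0,0.008,0,0.2],[-0.06,0,0.008,0,0.2]]'; python3 - <<'E'
from g import *
from m import *
s=state();print(s["contact_force"]);a=tipat(97,1,-1.446);go(*a,.1105,1.701)
t=snapshot("top");cv2.imwrite("pics/t2.png",t)
k=masks(t)["yellow"];print(np.round([c[1].tolist()+[c[0]] for c in comps(k,(195,120,275,170))],1))
E
```

```text
time: 9.93
eef_pos: [0.6045, 0.2007, 0.1108]
eef_rot: [-3.141, 0.001, 1.701]
contact_force: [0.4, -0.0, -3.9]
gripper_width: 0.247
finger_force: 119.7
[ 0.42337656 -0.01163777 -3.94179973]
rows [-0.0001  0.0008  0.0008 -0.0001]
[[208.2 141.8  62. ]
 [260.9 148.7 172. ]]
```

```bash
python3 -m pendant '[[0,0,0,0,0.2],[0,0,0,0,0.2],[0.001,0,0.012,0,0.2],[0.002,0,0.025,0,0.2],[0.003,0,0.038,0,0.2],[0.004,0,0.05,0,0.2],[0.004,0,0.06,0,0.2],[0.005,0,0.07,0,0.2],[0.005,0,0.08,0,0.2],[0.005,0,0.08,0,0.2]]' 50; python3 - <<'E'
from g import *
from m import *
s=state();print(s["contact_force"],s["torque"])
t=snapshot("top");cv2.imwrite("pics/t3.png",t);a=snapshot("scene");cv2.imwrite("pics/s3.png",a)
for n,im,r in(("top",t,(195,120,275,170)),("scene",a,(150,160,245,230))):
  print(n,[[c[0]]+c[1].round(1).tolist()+c[3].min(0).tolist() for c in comps(masks(im)["yellow"],r)])
E
```

```text
time: 10.82
eef_pos: [0.6044, 0.207, 0.0802]
eef_rot: [3.14, -0.003, 1.702]
contact_force: [-2.3, 4.6, 11.0]
gripper_width: 0.251
finger_force: 122.0
[-2.27979305  4.58598912 11.04628586] [ 0.05718795  0.56585232 -0.53815474]
top [[np.int32(68), 208.0, 142.3, 205.0, 137.0], [np.int32(164), 261.3, 147.9, 254.0, 141.0]]
scene [[np.int32(255), 225.6, 182.2, 213.0, 174.0]]
```

```bash
python3 -m pendant '[[0,0,0.01,0,0.2],[-0.002,0,0.02,0,0.2],[-0.004,0,0.03,0,0.2],[-0.004,0,0.04,0,0.2],[-0.004,0,0.05,0,0.2],[-0.004,0,0.06,0,0.2],[-0.004,0,0.07,0,0.2],[-0.004,0,0.08,0,0.2],[-0.004,0,0.084,0,0.2],[-0.004,0,0.084,0,0.2]]' 50; python3 - <<'E'
from g import *
from m import *
s=state();print(s["contact_force"],s["torque"]);a=tipat(97,1,-1.446);go(*a,.046,1.701)
t=snapshot("top");cv2.imwrite("pics/t4.png",t);a=snapshot("scene");cv2.imwrite("pics/s4.png",a)
for n,im,r in(("top",t,(195,120,275,170)),("scene",a,(150,160,245,230))):
  print(n,[[c[0]]+c[1].round(1).tolist()+c[3].min(0).tolist()+cv2.boxPoints(c[2]).round(1).tolist() for c in comps(masks(im)["yellow"],r)])
E
```

```text
time: 11.75
eef_pos: [0.605, 0.2064, 0.0467]
eef_rot: [3.138, -0.005, 1.702]
contact_force: [-3.3, 5.9, 7.8]
gripper_width: 0.253
finger_force: 121.8
[-3.27823889  5.86698773  7.77966991] [ 0.56704648  0.40478512 -0.39078297]
rows [-0.0142 -0.0022  0.0018  0.0004]
top [[np.int32(70), 207.9, 142.4, 205.0, 137.0, [205.0, 137.0], [211.0, 137.0], [211.0, 148.0], [205.0, 148.0]], [np.int32(172), 262.5, 147.7, 256.0, 141.0, [256.0, 141.0], [273.0, 141.0], [273.0, 155.0], [256.0, 155.0]]]
scene [[np.int32(257), 226.2, 177.2, 214.0, 168.0, [210.60000610351562, 179.60000610351562], [216.10000610351562, 165.6999969482422], [239.1999969482422, 174.89999389648438], [233.6999969482422, 188.89999389648438]]]
```

```bash
python3 - <<'E'
from g import *
for k in(.3,.6,1): go(*tipat(91.5+2*k,1,-1.446-.1935*k),.046,1.701-.1935*k)
print((tipat(93.5,1,-1.6395)-O)@Y)
E
```

```text
rows [-0.0033  0.0335  0.0022  0.019 ]
rows [-0.0081  0.0683  0.0022  0.0374]
rows [-0.0176  0.1144  0.0022  0.0621]
0.038444081228778085
```

```bash
python3 -m pendant '[[-0.001,0.011,0,0.006,0.2],[-0.002,0.022,0,0.012,0.2],[-0.003,0.033,0,0.018,0.2],[-0.006,0.045,0,0.024,0.2],[-0.007,0.057,0,0.031,0.2],[-0.009,0.069,0,0.037,0.2],[-0.011,0.08,0,0.043,0.2],[-0.013,0.092,0,0.05,0.2],[-0.015,0.104,0,0.056,0.2],[-0.0175,0.114,0,0.062,0.2],[-0.0175,0.114,0,0.062,0.2]]'; python3 - <<'E'
from g import *
from m import *
s=state();print(s["contact_force"],s["torque"]);p=np.array(s["eef_pos"][:2])-O;print("frame",p@X,p@Y)
go(*tipat(93.5,1,-1.6395),.046,1.5075)
t=snapshot("top");cv2.imwrite("pics/t5.png",t);a=snapshot("scene");cv2.imwrite("pics/s5.png",a)
for n,im,r in(("top",t,(195,120,275,170)),("scene",a,(150,160,245,230))):
  for k in("yellow","white"):print(n,k,[[c[0]]+c[1].round(1).tolist()+cv2.boxPoints(c[2]).round(1).tolist() for c in comps(masks(im)[k],r)])
E
```

```text
time: 12.77
eef_pos: [0.6454, 0.2084, 0.0447]
eef_rot: [-3.134, -0.006, 1.509]
contact_force: [-4.5, 9.3, -3.8]
gripper_width: 0.249
finger_force: 120.3
[-4.48319416  9.30301296 -3.79348802] [ 1.47002227  0.7871243  -0.63690768]
frame -0.14859369771581166 0.032912268296305225
rows [-0.0064  0.0149 -0.0033  0.0006]
top yellow [[np.int32(31), 207.9, 139.1, [205.0, 137.0], [211.0, 137.0], [211.0, 142.0], [205.0, 142.0]], [np.int32(176), 261.7, 149.6, [255.0, 157.0], [255.0, 143.0], [273.0, 143.0], [273.0, 157.0]]]
top white [[np.int32(189), 239.8, 148.3, [224.5, 144.0], [251.3000030517578, 136.89999389648438], [255.1999969482422, 151.39999389648438], [228.3000030517578, 158.5]]]
scene yellow [[np.int32(247), 227.5, 177.8, [212.10000610351562, 181.60000610351562], [216.5, 167.0], [240.0, 174.10000610351562], [235.60000610351562, 188.6999969482422]], [np.int32(35), 174.1, 206.8, [168.39999389648438, 203.5], [173.0, 200.0], [179.0, 208.0], [174.39999389648438, 211.5]]]
scene white [[np.int32(164), 207.0, 187.2, [189.89999389648438, 195.39999389648438], [220.1999969482422, 175.1999969482422], [223.1999969482422, 179.8000030517578], [193.0, 200.0]]]
```

```bash
cat > asc.py <<'E'
import sys;from m import *
def asc(im,r):
    h=cv2.cvtColor(im,cv2.COLOR_BGR2HSV)
    for y in range(r[1],r[3]):
        s=""
        for x in range(r[0],r[2]):
            H,S,V=map(int,h[y,x]);c="."
            if V<60:c="#"
            elif 20<=H<=36 and S>140:c="Y"
            elif 98<=H<=125 and S>100:c="B"
            elif (H<6 or H>172) and S>150:c="R"
            elif S<45 and V>150:c="W"
            elif S<60:c="g"
            elif 50<H<95 and S>60:c="G"
            s+=c
        print(y,s)
if __name__=="__main__": asc(cv2.imread(sys.argv[1]),[int(v) for v in sys.argv[2:6]])
E
python3 asc.py pics/s5.png 145 170 235 228; python3 asc.py pics/t5.png 190 132 262 166
```

```text
170 GGGGGGGG#########gggggggggggggggggggggggg###############g................YYYYYYYYY......gB
171 GGGGGGG########gggg#ggggggggggggggggggg################................YYYYYYYYYYYYYY...BB
172 GGGGG#######gggggg##g#ggggggggggggggg################.................YYYYYYYYYYYYYYYYY.WB
173 #########gggggggg####g##ggggggggggg################g..................YYYYYYYYYYYYYYYYYY.G
174 ggWggggggggggggg##g##g####ggggggg################g.....................YYYYYYYYYYYYYYYYYYG
175 ggWggggggggggg#gggg##########gg#################..........................YYYYYYYYYYYYYYYG
176 gggggggggggg##gggg#########gg#################..............................YYYYYYYYYYYY.G
177 ggggggggggggggggg########gggg###############g...........................gWWgg..YYYYYYYYY..
178 gggggggggggggggg#######gggggg#############g............................WWWWWWWggYYYYYYYYYY
179 ggggggggggggggg#######gggggggg###########............................gWWWWWWWWg.YYYYYYYYYY
180 ggggggggggggg#########gggggggg#########.............................gWWWWWWWWg.YYYYYYYYYYY
181 ggggggggg###############gggggg########.............
[... 6327 characters left out ...]
.YYYYYY
157 GGGGGGGG##GGGGGGGGGG######.............gBBggWgBBBg.....................Y
158 GGGGGGG###GGGGGGGGGGG#####.............g.BggggBBBg....................##
159 GGGGGGG####GGGGGGGGGG#####...............BggggBBBg.....................#
160 GGGGGGGGG##GGGGGGGGGGG####..............gB.gggBBB......................#
161 GGGGGGGGGG#GGGGGGGGGGG####..............gBB####BBgg.....................
162 GGGGGGGGGGG#GGGGGGGGGGG###..............gg#####ggg.....................g
163 GGGGGGGGGGG#GGGGGGGGGGG###...............gggg...g.......................
164 GGGGGGGGGGGGGGGGGGGGGGGG##.............................................g
165 GGGGGGGGGGGG#GGGGGGGGGGG##.............................................g
```

```bash
python3 - <<'E'
from m import *
for f in("t4","t5"):
    t=cv2.imread(f"pics/{f}.png");h=cv2.cvtColor(t,cv2.COLOR_BGR2HSV)
    for y in range(138,154): print(y," ".join("%d/%d/%d"%tuple(h[y,x]) for x in range(204,216)))
E
```

```text
138 29/73/143 30/152/205 31/163/220 31/161/222 31/164/222 30/167/218 27/170/194 24/55/121 108/132/158 108/147/175 108/149/175 108/147/175
139 38/53/144 31/151/210 31/164/225 31/165/223 30/166/223 30/168/224 29/174/204 27/99/121 108/133/136 107/165/167 106/165/172 107/164/176
140 46/36/148 31/146/211 30/167/224 30/167/222 31/167/223 30/167/224 30/173/205 28/149/123 111/84/91 108/156/134 107/167/148 107/165/165
141 62/24/148 32/141/211 30/168/223 30/168/222 31/167/223 30/167/224 30/171/207 29/174/119 140/13/57 108/153/95 107/166/112 107/167/134
142 78/31/140 31/143/210 30/168/224 30/167/222 30/168/222 31/167/225 31/169/208 30/163/117 120/5/48 109/113/70 109/129/77 108/136/86
143 42/40/126 31/153/208 30/168/224 30/167/222 30/167/222 31/165/225 31/168/209 30/156/116 13/34/52 165/27/57 176/29/61 0/32/64
144 27/103/136 31/160/210 30/167/224 30/167/222 31/168/222 31/167/225 31/168/209 30/159/117 15/77/60 12/70/73 13/76/77 13/81/79
145 24/111/154 31/159/212 31/168/225 30/167/223 30/166/224 30/166/226 31/166/210 29/155/123 14/90/68 13/79/74 13/83/77 13/81/82
146 24/108/153 30/156/204 31/168/2
[... 2149 characters left out ...]
 22/25/113 23/27/124 23/24/125
148 84/83/43 85/90/37 83/87/35 90/51/30 45/28/37 18/22/58 17/25/72 15/18/57 18/21/62 18/26/99 22/24/119 25/23/121
149 88/89/40 88/94/38 85/90/34 82/85/33 80/46/33 45/12/42 6/26/50 0/16/48 0/20/52 19/28/74 21/27/94 21/26/99
150 84/100/41 86/94/38 81/95/35 83/93/33 84/85/30 80/25/31 20/20/39 8/23/45 12/27/47 10/29/53 17/36/64 16/42/67
151 84/85/42 81/92/39 85/87/35 87/77/33 82/90/31 83/66/31 60/17/30 0/27/38 8/23/44 15/33/46 14/54/52 14/70/62
152 84/98/39 84/96/37 85/98/34 84/115/31 85/114/29 87/88/29 83/39/26 0/16/32 5/36/43 8/24/43 15/48/53 14/73/66
153 83/85/39 84/101/38 84/98/39 84/96/37 85/99/31 85/100/28 80/85/27 75/18/29 15/27/38 12/33/39 13/44/52 12/69/67
```

```bash
python3 - <<'E'
from g import *
from h import *
def pr(a,b,z):
    w=fr(a,b);P=np.array([*w,z/1000]);return proj("top",P).round(1),proj("scene",P).round(1)
for n,q in dict(lipedgeA=(-107,18,63),lipedgeB=(-83,18,63),lipBunder=(-83,18,55),lipfarB=(-83,48,63),tip=(94,-3,88),crest=(0,12,73)).items(): print(n,*pr(*q))
for y in(15,25,35):
  for z in(50,75): print("bar -80",y,z,*pr(-80,y,z))
s=cv2.imread("pics/s5.png");hs=cv2.cvtColor(s,cv2.COLOR_BGR2HSV)
for y in range(203,216): print(y," ".join("%d/%d/%d"%tuple(hs[y,x]) for x in range(168,190)))
E
```

```text
lipedgeA [204.4 147.9] [173.7 210.5]
lipedgeB [210.7 147.5] [179.4 206.5]
lipBunder [211.  147.9] [179.7 208.6]
lipfarB [210.3 139.6] [172.2 203.1]
tip [257.9 148.8] [221.4 175.5]
crest [232.6 147.2] [199.1 191.4]
bar -80 15 50 [212.  148.8] [181.3 209.7]
bar -80 15 75 [211.1 147.6] [180.3 203.1]
bar -80 25 50 [211.8 146.2] [178.9 208.6]
bar -80 25 75 [211. 145.] [177.9 202. ]
bar -80 35 50 [211.7 143.6] [176.5 207.5]
bar -80 35 75 [210.8 142.3] [175.5 200.9]
203 23/92/160 29/204/233 30/191/234 29/178/232 23/143/208 17/91/168 15/74/180 14/70/181 14/74/178 14/76/182 14/75/181 14/72/184 14/72/185 14/75/188 15/71/172 16/33/176 19/27/161 27/17/150 30/12/146 27/17/152 26/13/152 30/17/153
204 22/59/116 28/183/208 29/244/239 29/243/215 25/159/162 26/194/223 21/141/188 16/90/168 15/68/185 15/73/185 16/73/184 15/73/184 14/71/182 17/52/195 22/21/222 27/17/168 21/17/152 33/16/148 30/14/147 30/15/152 26/14/147 26/15/122
205 38/11/94 29/86/128 26/162/173 26/151/118 27/88/78 26/213/165 22/222/187 21/180/195 19/134/189 17/88/177 15/69/188 14/72/185 17/49/198 17/29/170 27/15/191 30/13/154 27/15/150 
[... 1527 characters left out ...]
9 110/80/70 4/23/79 15/72/134 13/74/166 14/79/172 14/78/170
213 165/18/28 40/23/34 60/9/28 120/33/31 7/119/45 1/120/83 10/77/89 20/17/90 23/11/91 36/12/103 30/13/100 15/16/95 38/11/91 107/28/82 106/106/84 107/98/68 14/70/143 16/74/159 15/79/167 14/78/167 15/78/170 15/76/168
214 38/36/28 30/15/33 17/81/22 126/41/31 5/181/69 1/211/93 3/100/87 18/14/89 17/19/95 30/13/99 17/19/93 36/13/96 99/24/74 107/122/71 110/72/64 13/71/140 15/72/173 16/76/175 14/78/176 13/81/171 14/78/171 16/80/157
215 110/21/36 129/56/32 40/32/24 90/16/31 1/196/87 3/205/96 2/153/90 3/64/88 20/17/92 50/8/91 108/15/86 111/46/77 107/56/64 11/33/86 14/57/153 13/71/176 15/71/177 15/79/177 13/75/174 14/76/158 14/79/155 14/76/150
```

```bash
python3 -m pendant '[[0,0.008,0,0,0.2],[0,0.015,-0.003,0,0.2],[0,0.015,-0.006,0,0.2],[0,0.015,-0.009,0,0.2],[0,0.015,-0.012,0,0.2],[0,0.015,-0.015,0,0.2],[0,0.015,-0.018,0,0.2]]'; python3 - <<'E'
from g import *
s=state();print(s["contact_force"],s["torque"]);p=np.array(s["eef_pos"][:2])-O;print("frame",p@X,p@Y)
E
```

```text
time: 13.45
eef_pos: [0.647, 0.2082, 0.0456]
eef_rot: [-3.125, -0.007, 1.507]
contact_force: [-2.5, 13.9, -33.1]
gripper_width: 0.246
finger_force: 116.7
[ -2.52812862  13.94953742 -33.13791813] [ 2.76268156  0.6247149  -1.23486096]
frame -0.14825364719003128 0.03453382716685723
```

```bash
python3 -m pendant '[[0,-0.004,0.006,0,0.2],[0,-0.008,0.012,0,0.2],[0,-0.008,0.015,0,0.2],[0,-0.008,0.015,0,0.2],[0,-0.008,0.015,0,0.55],[0,-0.008,0.015,0,0.55],[0,-0.008,0.015,0,0.55],[0,-0.008,-0.03,0,0.55],[0,-0.008,-0.12,0,0.55],[0,-0.008,-0.25,0,0.55],[0,-0.008,-0.3,0,0.55],[0,-0.008,-0.3,0,0.55]]'; python3 - <<'E'
from g import *
from m import *
s=state();print(s["time"],s["joints"].round(2) if hasattr(s["joints"],"round") else s["joints"])
t=snapshot("top");cv2.imwrite("pics/t6.png",t);a=snapshot("scene");cv2.imwrite("pics/s6.png",a)
for n,im,r in(("top",t,(180,120,310,200)),("scene",a,(130,150,300,250))):
  for k in("yellow","white","green"):print(n,k,[[c[0]]+c[1].round(1).tolist()+cv2.boxPoints(c[2]).round(1).tolist() for c in comps(masks(im)[k],r)])
E
python3 asc.py pics/s6.png 145 170 225 228
```

```text
time: 14.45
eef_pos: [0.6589, 0.2018, 0.1808]
eef_rot: [3.127, -0.005, 1.505]
contact_force: [0.7, 1.4, 1.0]
gripper_width: 0.55
finger_force: 0.0
14.45 [-0.18  0.63 -0.27  1.75  0.23  0.78 -0.63]
top yellow [[np.int32(18), 205.8, 144.7, [205.0, 141.0], [207.0, 141.0], [207.0, 148.0], [205.0, 148.0]], [np.int32(176), 261.7, 149.9, [255.0, 157.0], [255.0, 143.0], [273.0, 143.0], [273.0, 157.0]]]
top white [[np.int32(144), 241.7, 147.9, [224.39999389648438, 147.39999389648438], [226.10000610351562, 140.39999389648438], [255.10000610351562, 147.10000610351562], [253.5, 154.10000610351562]]]
top green [[np.int32(695), 189.0, 141.1, [180.0, 120.0], [206.0, 120.0], [206.0, 162.0], [180.0, 162.0]], [np.int32(1506), 281.5, 167.6, [258.5, 142.8000030517578], [296.0, 138.10000610351562], [302.3999938964844, 189.0], [264.79998779296875, 193.60000610351562]], [np.int32(1304), 199.4, 182.5, [180.0, 199.0], [180.0, 162.0], [224.0, 162.0], [224.0, 199.0]]]
scene yellow [[np.int32(252), 227.7, 177.9, [211.89999389648438, 181.3000030517578], [216.6999969482422, 166.89999389648438], [240.3999938964843
[... 5096 characters left out ...]
....................
220 .............RRRRRRRRRRRRRRR.##........g........................................
221 ...........RRRRRRRRRRRRRRRR####.................................................
222 ..........RRRRRRRRRRRRRRR.##.....#.#..g.........................g...............
223 .........RRRRRRRRRRRRRRR.#g.....g#..............................................
224 ........RRRRRRRRRRRRRRR.g........g#g....................g.......................
225 .......RRRRRRRRRRRRRR.#.....gg.........................g........................
226 ........RRRRRRRRRRRRR.......#g.g..g.............................................
227 ........RRRRRRRRRRR.......##....gg.................g............................
```

```bash
python3 - <<'E'
from g import *
from m import *
c=plane("top",(218.2,195.5),.01);e1=plane("top",(204,200.25),.01);e2=plane("top",(232.5,191),.01);print(c,e1,e2)
t=cv2.imread("pics/t6.png");gm=masks(t)["green"];L=[];N=[]
for r in range(166,187):
    k=np.where(gm[r,250:312]>0)[0]+250;L.append(plane("top",(k.min()-.5,r),.041)[:2]);N.append(plane("top",(k.max()+.5,r),.016)[:2])
for A in(L,N):
    A=np.array(A);e=np.polyfit(A[:,0],A[:,1],1);print("edge y=e(x)",e,np.std(A[:,1]-np.polyval(e,A[:,0])))
B=[]
for k in range(268,298):
    r=np.where(gm[:,k]>0)[0];r=r[r<205].max();B.append((k,r))
print(B[::4])
go(.449,.1475,.09,1.926)
E
```

```text
[0.45821646 0.11368787 0.01      ] [0.43835759 0.1683331  0.01      ] [0.47712969 0.05857258 0.01      ]
edge y=e(x) [ 0.13810064 -0.13117221] 0.0011039543929260618
edge y=e(x) [ 0.1585996  -0.29052651] 0.0011403152064575314
[(268, np.int64(192)), (272, np.int64(192)), (276, np.int64(192)), (280, np.int64(191)), (284, np.int64(191)), (288, np.int64(190)), (292, np.int64(190)), (296, np.int64(189))]
rows [-0.1651 -0.5058  0.2125 -0.1338]
```

```bash
python3 -m pendant '[[-0.08,-0.1,0,-0.03,0.6],[-0.11,-0.2,0.03,-0.06,0.6],[-0.13,-0.3,0.1,-0.09,0.6],[-0.15,-0.4,0.2,-0.12,0.6],[-0.165,-0.5,0.21,-0.134,0.6],[-0.165,-0.506,0.2125,-0.134,0.6],[-0.165,-0.506,0.2125,-0.134,0.6],[-0.165,-0.506,0.2125,-0.134,0.6]]'; python3 g.py .4465 .147 .020 1.926
```

```text
time: 15.22
eef_pos: [0.4436, 0.1464, 0.086]
eef_rot: [-3.135, 0.001, 1.929]
contact_force: [0.6, 0.6, 0.3]
gripper_width: 0.596
finger_force: 0.0
15.22 [0.4436 0.1464 0.086 ] [-3.135e+00  1.000e-03  1.929e+00] j [-0.21  0.57 -0.27  2.28  0.44  0.35 -0.5 ] F [0.6 0.6 0.3] w 0.596 0.0
rows [-0.0011  0.0075  0.1649  0.0011]
```

```bash
python3 -m pendant '[[0,0.004,0.08,0,0.6],[0,0.004,0.14,0,0.6],[0,0.004,0.165,0,0.6],[0,0.004,0.172,0,0.6],[0,0.004,0.172,0,0.6],[0,0.004,0.172,0,0.6]]'; python3 g.py
```

```text
time: 15.72
eef_pos: [0.4497, 0.1487, 0.019]
eef_rot: [3.141, 0.0, 1.928]
contact_force: [1.0, -0.1, 0.0]
gripper_width: 0.599
finger_force: 0.0
15.72 [0.4497 0.1487 0.019 ] [3.141 0.    1.928] j [-0.31  0.7  -0.13  2.29  0.52  0.18 -0.57] F [ 1.  -0.1  0. ] w 0.599 0.0
```

```bash
python3 -m pendant '[[0,-0.006,0.005,0,0.6],[0,-0.006,0.01,0,0.6],[0,-0.006,0.01,0,0.6],[0,-0.006,0.01,0,0.2],[0,-0.006,0.01,0,0.2],[0,-0.006,0.01,0,0.2],[0,-0.006,0.01,0,0.2]]' 80; python3 g.py
```

```text
time: 16.3
eef_pos: [0.4472, 0.1478, 0.0165]
eef_rot: [3.139, 0.001, 1.928]
contact_force: [-0.8, -1.0, 15.4]
gripper_width: 0.385
finger_force: 84.9
16.3 [0.4472 0.1478 0.0165] [3.139e+00 1.000e-03 1.928e+00] j [-0.32  0.71 -0.12  2.29  0.52  0.16 -0.58] F [-0.8 -1.  15.4] w 0.385 84.9
```

```bash
python3 -m pendant '[[0,0,-0.04,0,0.2],[0,0,-0.1,0,0.2],[0,0,-0.16,0,0.2],[0,0,-0.16,0,0.2],[0,0,-0.16,0,0.2]]'; python3 - <<'E'
from g import *
from m import *
s=state();print(s["contact_force"],s["torque"])
P0=plane("top",(265.8,192.9),.041)[:2];p=np.array([.1466,-.989]);q=np.array([.989,.1466])
print(P0,"line",-.1312+.138*P0[0]);Pf=P0+.065*q;T=Pf-.0624*p;S=T-.085*p;print("T",T,"S",S,(T-O)@X,(T-O)@Y)
go(*S,.08,1.718);go(*T,.021,1.718)
t=snapshot("top");a=snapshot("scene");cv2.imwrite("pics/t7.png",t);cv2.imwrite("pics/s7.png",a)
E
python3 asc.py pics/s7.png 200 200 270 260
```

```text
time: 16.72
eef_pos: [0.447, 0.1478, 0.0798]
eef_rot: [3.139, -0.0, 1.928]
contact_force: [0.3, -0.2, -4.1]
gripper_width: 0.386
finger_force: 81.1
[ 0.33955792 -0.19153897 -4.14973221] [ 0.07444486  0.07354682 -0.03079146]
[ 0.47109906 -0.07042086] line -0.06618833013439121
T [0.52623622 0.00082174] S [0.51377522 0.08488674] 0.04784678453519382 -0.10380625344624161
rows [-0.2058  0.1014 -0.0005  0.0667]
rows [-0.4136  0.0572  0.147   0.0667]
200 ggggggg##############################.ggg......gg..gggggGGGGGGGGGGGGG#
201 gggggg################################...g.g.g....g...g#gggGGGGGGGGG##
202 ###gggg###############################g.......g....g....gg#ggGGGGGG#G#
203 ####ggg################################............g.g....g.#.gGGGGg#.
204 ####ggg################################........................ggggggg
205 ####ggg################################g...............g....g..g...gg.
206 ###gggg#################################g.................g....g......
207 ####g#####################################g.g##g............gg..g.....
208 ########################################gggg####g
[... 3146 characters left out ...]
ggggggggggggggg.g........
251 ...........................g.............g...gg.gggggggggggggg........
252 .....................................g........gggg.g..gggggggg.ggg....
253 .........................g.g......#..g..............g......gggg.......
254 ...........................gg....####.................g......gg.......
255 .................................g###.................................
256 ......................................................................
257 ......................................................................
258 ......................................................................
259 ......................................................................
```

```bash
python3 -m pendant '[[-0.05,0.03,0,0.02,0.2],[-0.1,0.05,0,0.04,0.2],[-0.15,0.08,0,0.06,0.2],[-0.197,0.101,0.05,0.067,0.2],[-0.197,0.101,0.1,0.067,0.2],[-0.197,0.101,0.144,0.067,0.2],[-0.197,0.101,0.144,0.067,0.2],[-0.197,0.101,0.144,0.067,0.2]]'; python3 - <<'E'
from g import *
s=state();print(s["contact_force"]);go(.5257,.0048,.0215,1.718)
E
```

```text
time: 17.48
eef_pos: [0.5104, 0.0879, 0.0197]
eef_rot: [-3.138, 0.001, 1.718]
contact_force: [0.1, -0.4, -3.3]
gripper_width: 0.38
finger_force: 81.2
[ 0.05772638 -0.4499285  -3.32735042]
rows [-2.112e-01  7.200e-03 -4.500e-03  1.000e-04]
```

```bash
python3 -m pendant '[[-0.04,0.004,-0.004,0,0.2],[-0.08,0.006,-0.004,0,0.2],[-0.11,0.007,-0.004,0,0.2],[-0.13,0.007,-0.004,0,0.2],[-0.15,0.007,-0.004,0,0.2],[-0.17,0.007,-0.004,0,0.2],[-0.19,0.007,-0.004,0,0.2],[-0.211,0.007,-0.004,0,0.2],[-0.211,0.007,-0.004,0,0.2],[-0.211,0.007,-0.004,0,0.2]]'; python3 - <<'E'
from g import *
from m import *
s=state();print(s["contact_force"]);go(.5257,.0048,.0165,1.718)
t=snapshot("top");cv2.imwrite("pics/t8.png",t);a=snapshot("scene");cv2.imwrite("pics/s8.png",a)
for n,im,r in(("top",t,(180,120,310,200)),("scene",a,(130,150,300,250))):
  for k in("yellow","green"):print(n,k,[[c[0]]+c[1].round(1).tolist()+cv2.boxPoints(c[2]).round(1).tolist() for c in comps(masks(im)[k],r)])
E
python3 asc.py pics/s8.png 205 185 280 225
```

```text
time: 18.32
eef_pos: [0.5269, 0.0045, 0.0229]
eef_rot: [-3.142, 0.0, 1.717]
contact_force: [-0.1, 0.3, -2.7]
gripper_width: 0.383
finger_force: 81.2
[-0.0658151   0.28911311 -2.69033809]
rows [ 0.0012 -0.0029  0.016  -0.0004]
top yellow [[np.int32(65), 207.7, 142.0, [205.0, 137.0], [211.0, 137.0], [211.0, 147.0], [205.0, 147.0]], [np.int32(173), 261.6, 149.8, [255.0, 157.0], [255.0, 143.0], [273.0, 143.0], [273.0, 157.0]]]
top green [[np.int32(2897), 267.1, 174.5, [225.3000030517578, 147.60000610351562], [295.3999938964844, 137.89999389648438], [303.70001220703125, 197.10000610351562], [233.5, 206.8000030517578]]]
scene yellow [[np.int32(49), 220.0, 172.2, [215.0, 169.0], [223.0, 169.0], [223.0, 176.0], [215.0, 176.0]], [np.int32(92), 171.3, 207.2, [164.60000610351562, 203.5], [178.3000030517578, 202.0], [179.3000030517578, 210.5], [165.60000610351562, 212.0]]]
scene green [[np.int32(1076), 256.1, 177.0, [218.3000030517578, 160.39999389648438], [241.10000610351562, 138.6999969482422], [287.5, 187.60000610351562], [264.70001220703125, 209.1999969482422]]]
185 gWWWWWWWWWWg#####gg######
[... 2470 characters left out ...]
...........g.g...ggg#ggggg........ggg........g..gggg........
217 ...ggg....................g#g..ggg##ggg..g#..g....g.....g..gg....ggg.......
218 ..........................gg##ggg##gg...........g..g..g..gg.gg.............
219 ............................gg####gg.............g.gg..gg.gg...............
220 ...............................g#g.........................................
221 ...........................................................................
222 ...........................................................................
223 ...........................................................................
224 ...........................................................................
```

```bash
python3 -m pendant '[[0,0,0.008,0,0.2],[0,0,0.016,0,0.2],[0,0,0.016,0,0.2],[0,0,0.016,0,0.55],[0,0,0.016,0,0.55],[0,0,0.016,0,0.55],[0.005,0,-0.03,0,0.55],[0.02,0,-0.13,0,0.55],[0.04,0,-0.23,0,0.55],[0.12,0,-0.33,0,0.55],[0.2,0,-0.35,0,0.55],[0.28,0,-0.35,0,0.55],[0.28,0,-0.35,0,0.55]]'; python3 - <<'E'
from g import *
from m import *
t=snapshot("top");cv2.imwrite("pics/t9.png",t);a=snapshot("scene");cv2.imwrite("pics/s9.png",a)
for n,im,r in(("top",t,(180,120,310,200)),("scene",a,(130,150,300,250))):
  for k in("yellow","green"):print(n,k,[[c[0]]+c[1].round(1).tolist()+cv2.boxPoints(c[2]).round(1).tolist() for c in comps(masks(im)[k],r)])
E
python3 asc.py pics/s9.png 205 180 280 225
```

```text
time: 19.5
eef_pos: [0.5107, 0.1245, 0.1654]
eef_rot: [3.135, -0.006, 1.728]
contact_force: [0.0, 0.1, -1.3]
gripper_width: 0.547
finger_force: 0.0
top yellow [[np.int32(65), 207.7, 142.0, [205.0, 137.0], [211.0, 137.0], [211.0, 147.0], [205.0, 147.0]], [np.int32(174), 261.7, 149.8, [255.0, 157.0], [255.0, 143.0], [273.0, 143.0], [273.0, 157.0]]]
top green [[np.int32(1509), 281.5, 167.7, [258.5, 142.6999969482422], [296.1000061035156, 138.0], [302.5, 188.89999389648438], [264.79998779296875, 193.60000610351562]], [np.int32(1615), 203.8, 177.1, [174.39999389648438, 162.3000030517578], [203.10000610351562, 145.39999389648438], [234.39999389648438, 198.6999969482422], [205.8000030517578, 215.60000610351562]]]
scene yellow [[np.int32(68), 234.2, 181.8, [228.6999969482422, 186.89999389648438], [233.6999969482422, 174.3000030517578], [240.10000610351562, 176.8000030517578], [235.0, 189.39999389648438]], [np.int32(90), 171.6, 207.1, [165.0, 211.0], [165.0, 203.0], [179.0, 203.0], [179.0, 211.0]]]
scene green [[np.int32(1303), 255.2, 182.8, [224.89999389648438, 189.1999969482422], [239.0, 15
[... 2990 characters left out ...]
.........g.....ggggggg#........................ggggg........
217 ...ggg...................gg.....gggg#............................gggg......
218 ....g.....................gg....ggg#................................ggg....
219 ...........................g#..ggg#g.......................................
220 ..............................ggg#.........................................
221 ................................g........g.................................
222 ...........................................................................
223 ..............................gg...........................................
224 ................................gg.........................................
```

```bash
python3 - <<'E'
from g import *
from m import *
p=np.array([.1466,-.989]);q=np.array([.989,.1466]);C=np.array([.527,.0047])+.035*p
for s in(-1,1): print("outer corner",proj("scene",np.array([*(C-.06*p+s*.0175*q),.01])).round(1))
for n,f,r in(("top","t9",(170,120,230,170)),("scene","s9",(130,195,200,250)),("scene","s6",(130,195,200,250))):
    h=cv2.cvtColor(cv2.imread(f"pics/{f}.png"),cv2.COLOR_BGR2HSV)
    m=cv2.inRange(h,(0,150,60),(7,255,255))|cv2.inRange(h,(172,150,60),(180,255,255))
    for c in comps(m,r): print(n,f,c[0],c[1].round(1),cv2.boxPoints(c[2]).round(1).tolist())
for x in(-112,-148,-180): # predicted handle centre top
    P=np.array([*fr(x,34+(x+148)*-.15),(60+x*.18+22)/1000]);print(x,proj("top",P).round(1),proj("scene",P).round(1))
E
python3 asc.py pics/t9.png 180 128 232 160; python3 asc.py pics/s9.png 145 200 185 235
```

```text
outer corner [237.8 218.8]
outer corner [228.5 215.2]
top t9 82 [195.4 144.7] [[189.0, 148.0], [189.0, 142.0], [204.0, 142.0], [204.0, 148.0]]
scene s9 223 [163.5 220.9] [[151.1999969482422, 224.3000030517578], [170.60000610351562, 209.8000030517578], [176.39999389648438, 217.5], [157.0, 232.0]]
scene s6 224 [163.5 221. ] [[151.1999969482422, 224.8000030517578], [170.10000610351562, 209.6999969482422], [176.10000610351562, 217.10000610351562], [157.1999969482422, 232.1999969482422]]
-112 [202.9 145.2] [169.9 210.4]
-148 [193.7 144.7] [159.9 217.8]
-180 [185.5 144.3] [150.8 224.6]
128 ....................................................
129 ....................................................
130 ....................................................
131 ....................................................
132 ....................................................
133 ....................................................
134 ....................................................
135 ...............................................ggggg
136 ................................ggggggggggggggggg...

[... 2185 characters left out ...]
RRRRRRRRRRRRRR.#g.......g
220 ............RRRRRRRRRRRRRRRR.##........g
221 ...........RRRRRRRRRRRRRRR.####.........
222 ..........RRRRRRRRRRRRRRR.##.....#g#....
223 .........RRRRRRRRRRRRRRR.#......g#..g...
224 ........RRRRRRRRRRRRRRR......g..##.g....
225 .......RRRRRRRRRRR.RR.......ggg#........
226 ........RRRRRRRRRRRR...........g........
227 .........RRRRRRRRRR......g#g............
228 .........RRRRRRRRR........g.g...........
229 ..........RRRRRR.....g...g..............
230 ...........RRRR.........................
231 .............R....g..gg.................
232 ....................gg..................
233 ..................g.....................
234 ........................................
```

```bash
python3 - <<'E'
from g import *
T=fr(-147,33.5);go(*T,.13,1.507);go(*T,.046,1.507)
E
```

```text
rows [0.1697 0.3696 0.0833 0.0684]
rows [0.1697 0.3696 0.2933 0.0684]
```

```bash
python3 -m pendant '[[0.05,0.09,0,0.02,0.6],[0.1,0.18,0,0.04,0.6],[0.15,0.27,0.03,0.06,0.6],[0.168,0.36,0.08,0.068,0.6],[0.168,0.366,0.1,0.068,0.6],[0.168,0.366,0.1,0.068,0.6],[0.168,0.366,0.1,0.068,0.6]]'; python3 - <<'E'
from g import *
T=fr(-147,33.5);go(*T,.046,1.507)
E
```

```text
time: 20.18
eef_pos: [0.6441, 0.2009, 0.121]
eef_rot: [-3.137, 0.003, 1.502]
contact_force: [-0.5, -0.8, -0.2]
gripper_width: 0.602
finger_force: 0.0
rows [ 0.0151  0.004   0.1874 -0.0015]
```

```bash
python3 -m pendant '[[0.008,0.004,0.08,0,0.6],[0.008,0.004,0.15,0,0.6],[0.008,0.004,0.187,0,0.6],[0.008,0.004,0.187,0,0.6],[0.008,0.004,0.187,0,0.6],[0.008,0.004,0.187,0,0.2],[0.008,0.004,0.187,0,0.2],[0.008,0.004,0.187,0,0.2],[0.008,0.004,0.187,0,0.2]]' 40; python3 - <<'E'
from g import *
s=state();print(s["contact_force"]);p=np.array(s["eef_pos"][:2])-O;print("frame",p@X,p@Y)
E
```

```text
time: 20.93
eef_pos: [0.648, 0.2072, 0.0499]
eef_rot: [3.14, -0.001, 1.502]
contact_force: [-0.8, -0.1, 5.5]
gripper_width: 0.271
finger_force: 39.1
[-0.7788027  -0.11162724  5.49114391]
frame -0.14717849852411377 0.03539031548457328
```

```bash
python3 -m pendant '[[0,0,0.005,0,0.2],[0,0,0.01,0,0.2],[0,0,0.014,0,0.2],[0,0,0.018,0,0.2],[0,0,0.018,0,0.2]]'; python3 - <<'E'
from g import *
s=state();print(s["contact_force"],s["torque"]);p=np.array(s["eef_pos"][:2])-O;print("frame",p@X,p@Y)
E
```

```text
time: 21.35
eef_pos: [0.6475, 0.2063, 0.0423]
eef_rot: [3.141, 0.001, 1.503]
contact_force: [-2.5, -0.9, 7.5]
gripper_width: 0.271
finger_force: 39.1
[-2.52827791 -0.89716014  7.50815468] [-0.46589444  0.39488784 -0.38040682]
frame -0.14635802598102443 0.0347850613054696
```

```bash
python3 -m pendant '[[0,-0.012,0,-0.006,0.2],[0,-0.024,0,-0.012,0.2],[0,-0.036,0,-0.018,0.2],[0.001,-0.048,0,-0.024,0.2],[0.001,-0.06,0,-0.03,0.2],[0.002,-0.072,0,-0.036,0.2],[0.002,-0.084,0,-0.042,0.2],[0.003,-0.096,0,-0.048,0.2],[0.003,-0.108,0,-0.054,0.2],[0.004,-0.115,0,-0.06,0.2],[0.004,-0.115,0,-0.06,0.2]]'; python3 - <<'E'
from g import *
from m import *
s=state();print(s["contact_force"],s["torque"]);p=np.array(s["eef_pos"][:2])-O;print("frame",p@X,p@Y)
t=snapshot("top");cv2.imwrite("pics/t10.png",t);a=snapshot("scene");cv2.imwrite("pics/s10.png",a)
for n,im,r in(("top",t,(180,120,310,200)),("scene",a,(130,150,300,250))):
  for k in("yellow","green"):print(n,k,[[c[0]]+c[1].round(1).tolist()+cv2.boxPoints(c[2]).round(1).tolist() for c in comps(masks(im)[k],r)])
E
python3 asc.py pics/s10.png 145 170 225 225;python3 asc.py pics/t10.png 195 135 270 160
```

```text
time: 22.27
eef_pos: [0.6063, 0.2105, 0.0433]
eef_rot: [3.132, 0.001, 1.696]
contact_force: [4.7, -3.3, 5.2]
gripper_width: 0.267
finger_force: 39.0
[ 4.66202588 -3.33327282  5.18822394] [-0.63857342 -0.82008704  0.50587134]
frame -0.1540398801752992 -0.00586199418980708
top yellow [[np.int32(68), 208.0, 142.2, [205.0, 137.0], [211.0, 137.0], [211.0, 147.0], [205.0, 147.0]], [np.int32(170), 262.5, 147.2, [256.0, 140.0], [273.0, 140.0], [273.0, 154.0], [256.0, 154.0]]]
top green [[np.int32(207), 184.9, 138.9, [180.0, 126.0], [195.0, 126.0], [195.0, 150.0], [180.0, 150.0]], [np.int32(1517), 281.2, 166.0, [259.29998779296875, 140.10000610351562], [296.79998779296875, 137.1999969482422], [300.70001220703125, 188.60000610351562], [263.29998779296875, 191.39999389648438]], [np.int32(1933), 200.9, 178.1, [180.0, 151.0], [228.0, 151.0], [228.0, 199.0], [180.0, 199.0]]]
scene yellow [[np.int32(259), 225.9, 176.6, [209.89999389648438, 178.8000030517578], [215.5, 164.8000030517578], [239.10000610351562, 174.1999969482422], [233.5, 188.1999969482422]]]
scene green [[np.int32(535), 158.9, 164.9, 
[... 6299 characters left out ...]
ggWWWWWWWWWWWWWWWWWWWWWWWWWWWWWWWgWWWWgggggg..YYYYYYYYYYY.GG
152 GG#############ggWWWWWWWWWWWWWWWWWWWWWWWWWggggggggggg........YYYYYYYYYYY...
153 GGG#############ggWWWWWWWWWWWWWWWWWWgggggg.B#................YYYYYYYYYYYYYY
154 G#G#############ggWWWgWWWWWWWgggggg..WWWgBBB#...............#.YYYYYYYYYYYYY
155 GGG#############gggggggggggggg....#BBWWWgBBBg................######YYYYYYYY
156 GGG#############ggggg..#..........gBBWWWgBBBg....................###.#..#.G
157 GGGG################..............gBBWWWgBBBg....................##GGGGGGGG
158 GGGG#################.............gBBWWWgBBBg.....................GGGGGGGGG
159 GGGG#########GGGGG###.............g.BWWWgBBBg.....................GGGGGGGGG
```

```bash
python3 -m pendant '[[-0.006,0,0,0,0.2],[-0.012,0,-0.004,0,0.2],[-0.012,0,-0.009,0,0.2],[-0.012,0,-0.014,0,0.2],[-0.012,0,-0.019,0,0.2],[-0.012,0,-0.024,0,0.2],[-0.012,0,-0.029,0,0.2],[-0.012,0,-0.034,0,0.2],[-0.012,0,-0.039,0,0.2],[-0.012,0,-0.044,0,0.2]]'; python3 - <<'E'
from g import *
from m import *
s=state();print(s["contact_force"],s["torque"]);p=np.array(s["eef_pos"][:2])-O;print("frame",p@X,p@Y)
t=snapshot("top");cv2.imwrite("pics/t10.png",t);a=snapshot("scene");cv2.imwrite("pics/s10.png",a)
for n,im,r in(("top",t,(235,120,310,200)),("scene",a,(190,150,300,250))):
  for k in("yellow","green"):print(n,k,[[c[0]]+c[1].round(1).tolist() for c in comps(masks(im)[k],r)])
E
```

```text
time: 23.2
eef_pos: [0.6024, 0.2117, 0.0592]
eef_rot: [3.138, -0.007, 1.698]
contact_force: [1.5, 6.6, 0.1]
gripper_width: 0.268
finger_force: 40.8
[1.49916246 6.61637087 0.10940105] [ 1.56241945 -0.11850007  0.5261139 ]
frame -0.1555980073336476 -0.009635240185499817
top yellow [[np.int32(170), 261.9, 146.9]]
top green [[np.int32(1545), 281.4, 165.6]]
scene yellow [[np.int32(261), 225.2, 178.3]]
scene green [[np.int32(1354), 252.6, 184.0]]
```

```bash
python3 -m pendant '[[0,0,-0.005,0,0.2],[0,0,-0.01,0,0.2],[0,0,-0.015,0,0.2],[0,0,-0.02,0,0.2],[0,0,-0.025,0,0.2],[0,0,-0.03,0,0.2],[0,0,-0.03,0,0.2]]'; python3 - <<'E'
from g import *
from m import *
s=state();print(s["contact_force"],s["torque"]);p=np.array(s["eef_pos"][:2])-O;print("frame",p@X,p@Y)
t=snapshot("top");cv2.imwrite("pics/t10.png",t);a=snapshot("scene");cv2.imwrite("pics/s10.png",a)
for n,im,r in(("top",t,(235,120,310,200)),("scene",a,(190,150,300,250))):
  for k in("yellow","green"):print(n,k,[[c[0]]+c[1].round(1).tolist() for c in comps(masks(im)[k],r)])
E
```

```text
time: 23.88
eef_pos: [0.603, 0.2107, 0.0717]
eef_rot: [3.137, -0.005, 1.697]
contact_force: [0.5, 5.4, 0.9]
gripper_width: 0.271
finger_force: 40.7
[0.52092755 5.39692209 0.92333597] [ 1.38535845 -0.19657785  0.54316134]
frame -0.15460312655111508 -0.009065252882538396
top yellow [[np.int32(160), 261.6, 146.9]]
top green [[np.int32(1576), 281.5, 165.2]]
scene yellow [[np.int32(252), 224.6, 179.8]]
scene green [[np.int32(1369), 252.5, 185.2]]
```

```bash
python3 -m pendant '[[0.003,0,-0.005,0,0.2],[0.003,0,-0.01,0,0.2],[0.003,0,-0.015,0,0.2],[0.003,0,-0.02,0,0.2],[0.003,0,-0.025,0,0.2],[0.003,0,-0.025,0,0.2]]'; python3 - <<'E'
from g import *
from m import *
s=state();print(s["contact_force"],s["torque"]);p=np.array(s["eef_pos"][:2])-O;print("frame",p@X,p@Y)
t=snapshot("top");cv2.imwrite("pics/t10.png",t);a=snapshot("scene");cv2.imwrite("pics/s10.png",a)
for n,im,r in(("top",t,(235,120,310,200)),("scene",a,(190,150,300,250))):
  for k in("yellow","green"):print(n,k,[[c[0]]+c[1].round(1).tolist() for c in comps(masks(im)[k],r)])
E
```

```text
time: 24.48
eef_pos: [0.6003, 0.2052, 0.0796]
eef_rot: [-3.137, 0.003, 1.69]
contact_force: [-1.4, 1.1, -4.3]
gripper_width: 0.264
finger_force: 39.4
[-1.35792437  1.09520924 -4.28344704] [ 0.37615     0.08828273 -0.01502456]
frame -0.14929974100027812 -0.012241260071414718
top yellow [[np.int32(157), 261.3, 146.8]]
top green [[np.int32(1579), 281.6, 165.1]]
scene yellow [[np.int32(231), 224.7, 180.3]]
scene green [[np.int32(1377), 252.6, 185.6]]
```

```bash
python3 -m pendant '[[0.03,0,0,0,0.2],[0.06,0,0,0,0.2],[0.09,0,-0.005,0,0.2],[0.12,0,-0.01,0,0.2],[0.15,0,-0.02,0,0.2],[0.16,0,-0.08,0,0.2],[0.17,0,-0.15,0,0.2],[0.2,0,-0.2,0,0.2],[0.28,0,-0.2,0,0.2],[0.36,0,-0.2,0,0.2],[0.44,0,-0.2,0,0.2],[0.52,0,-0.2,0,0.2],[0.6,0,-0.2,0,0.2],[0.68,0,-0.2,0,0.2],[0.71,0,-0.2,0,0.2],[0.71,0,-0.2,0,0.2]]' ; python3 - <<'E'
from g import *
from m import *
s=state();print(s["contact_force"],s["torque"]);p=np.array(s["eef_pos"][:2])-O;print("frame",p@X,p@Y)
t=snapshot("top");cv2.imwrite("pics/t11.png",t);a=snapshot("scene");cv2.imwrite("pics/s11.png",a)
for n,im,r in(("top",t,(90,100,310,200)),("scene",a,(50,150,300,300))):
  for k in("yellow","green","white"):print(n,k,[[c[0]]+c[1].round(1).tolist()+cv2.boxPoints(c[2]).round(1).tolist() for c in comps(masks(im)[k],r)])
E
```

```text
time: 25.92
eef_pos: [0.5631, 0.4981, 0.1613]
eef_rot: [-3.141, -0.007, 1.701]
contact_force: [-0.6, -0.0, -3.5]
gripper_width: 0.269
finger_force: 39.4
[-0.56629406 -0.04561979 -3.4885918 ] [ 0.37508386  0.11088186 -0.04652693]
frame -0.44430427724653027 -0.02395351007144894
top yellow [[np.int32(67), 208.0, 142.1, [205.0, 137.0], [211.0, 137.0], [211.0, 147.0], [205.0, 147.0]], [np.int32(159), 261.4, 146.7, [255.0, 140.0], [272.0, 140.0], [272.0, 154.0], [255.0, 154.0]]]
top green [[np.int32(1574), 281.7, 165.1, [262.0, 138.0], [300.0, 138.0], [300.0, 189.0], [262.0, 189.0]], [np.int32(90), 93.7, 160.4, [90.0, 153.0], [101.0, 153.0], [101.0, 166.0], [90.0, 166.0]], [np.int32(867), 105.8, 187.1, [90.0, 199.0], [90.0, 170.0], [133.0, 170.0], [133.0, 199.0]]]
top white [[np.int32(18), 91.4, 131.9, [90.0, 134.0], [90.0, 130.0], [94.0, 130.0], [94.0, 134.0]], [np.int32(54), 232.9, 150.2, [231.0, 142.0], [234.0, 142.0], [234.0, 159.0], [231.0, 159.0]], [np.int32(315), 152.6, 157.5, [123.0, 156.60000610351562], [177.6999969482422, 152.6999969482422], [178.1999969482422, 159.3000030517578]
[... 801 characters left out ...]
, 174.0], [60.0, 174.0], [60.0, 193.0], [50.0, 193.0]]]
scene white [[np.int32(79), 262.8, 154.1, [253.89999389648438, 156.8000030517578], [270.70001220703125, 146.3000030517578], [273.1000061035156, 150.1999969482422], [256.29998779296875, 160.6999969482422]], [np.int32(23), 76.0, 183.1, [71.0, 179.0], [79.0, 179.0], [79.0, 187.0], [71.0, 187.0]], [np.int32(68), 202.5, 197.1, [193.0, 195.3000030517578], [194.60000610351562, 191.6999969482422], [211.10000610351562, 198.8000030517578], [209.60000610351562, 202.39999389648438]], [np.int32(319), 128.5, 235.9, [93.69999694824219, 248.3000030517578], [156.1999969482422, 219.10000610351562], [158.89999389648438, 225.0], [96.5, 254.1999969482422]]]
```

```bash
python3 - <<'E'
from h import *
print(tri((178,156),(157.5,222)))
print(tri((123.2,159.9),(95.1,251.3)))
E
python3 -m pendant '[[0,0,0.1,0,0.2],[0,0,0.18,0,0.2],[0,0,0.25,0,0.2],[0,0,0.28,0,0.2],[0,0,0.3,0,0.2],[0,0,0.3,0,0.2]]'
```

```text
(array([0.59344386, 0.25410761, 0.09715985]), np.float64(0.005515005546167021))
(array([0.56876562, 0.43874016, 0.14194605]), np.float64(0.002912199588948225))
time: 26.52
eef_pos: [0.5676, 0.4874, 0.0393]
eef_rot: [-3.14, 0.004, 1.692]
contact_force: [0.1, -0.8, -1.6]
gripper_width: 0.267
finger_force: 40.6
```

```bash
python3 -m pendant '[[0,0,0.01,0,0.2],[0,0,0.02,0,0.2],[0,0,0.03,0,0.2],[0,0,0.038,0,0.2],[0,0,0.038,0,0.2]]'; python3 g.py
```

```text
time: 26.93
eef_pos: [0.5684, 0.4905, 0.0279]
eef_rot: [3.139, -0.001, 1.692]
contact_force: [-1.7, -2.4, 7.9]
gripper_width: 0.265
finger_force: 41.8
26.93 [0.5684 0.4905 0.0279] [ 3.139e+00 -1.000e-03  1.692e+00] j [-0.59  0.89 -0.29  1.64  0.37  0.67 -0.95] F [-1.7 -2.4  7.9] w 0.265 41.8
```

Handle is essentially on the bench; open and retreat, then check.

```bash
python3 -m pendant '[[0,0,-0.006,0,0.2],[0,0,-0.006,0,0.6],[0,0,-0.006,0,0.6],[0,0,-0.006,0,0.6],[0,0,-0.05,0,0.6],[0,0,-0.15,0,0.6],[0,0,-0.25,0,0.6],[0,-0.1,-0.3,0,0.6],[0,-0.2,-0.3,0,0.6],[0,-0.3,-0.3,0,0.6],[0,-0.4,-0.3,0,0.6],[0,-0.4,-0.3,0,0.6]]'; python3 - <<'E'
from g import *
from m import *
t=snapshot("top");cv2.imwrite("pics/t12.png",t);a=snapshot("scene");cv2.imwrite("pics/s12.png",a)
for n,im,r in(("top",t,(90,100,310,200)),("scene",a,(50,150,300,300))):
  for k in("yellow","green","white","red"):print(n,k,[[c[0]]+c[1].round(1).tolist()+cv2.boxPoints(c[2]).round(1).tolist() for c in comps(masks(im)[k],r)])
gm=masks(t)["green"];L=[]
for r in range(164,186):
    k=np.where(gm[r,250:312]>0)[0]+250;L.append(plane("top",(k.min()-.5,r),.03)[:2])
L=np.array(L);e=np.polyfit(L[:,0],L[:,1],1);print("front edge",e,np.polyval(e,.53))
E
python3 asc.py pics/s12.png 205 185 285 224; python3 asc.py pics/t12.png 228 165 305 198
```

```text
time: 27.93
eef_pos: [0.3974, 0.47, 0.1465]
eef_rot: [-3.134, 0.002, 1.703]
contact_force: [-1.5, 0.4, -0.5]
gripper_width: 0.596
finger_force: 0.0
top yellow [[np.int32(66), 208.0, 142.1, [205.0, 137.0], [211.0, 137.0], [211.0, 147.0], [205.0, 147.0]], [np.int32(159), 261.4, 146.7, [255.0, 140.0], [272.0, 140.0], [272.0, 154.0], [255.0, 154.0]]]
top green [[np.int32(1572), 281.7, 165.1, [262.0, 138.0], [300.0, 138.0], [300.0, 189.0], [262.0, 189.0]]]
top white [[np.int32(54), 232.9, 150.2, [231.0, 142.0], [234.0, 142.0], [234.0, 159.0], [231.0, 159.0]], [np.int32(34), 92.1, 148.3, [90.0, 151.0], [90.0, 145.0], [96.0, 145.0], [96.0, 151.0]], [np.int32(89), 92.8, 167.2, [90.0, 176.0], [90.0, 156.0], [100.0, 156.0], [100.0, 176.0]], [np.int32(307), 161.0, 161.0, [133.60000610351562, 160.89999389648438], [186.5, 155.39999389648438], [187.1999969482422, 161.8000030517578], [134.1999969482422, 167.1999969482422]], [np.int32(17), 100.2, 160.4, [98.0, 158.0], [101.0, 157.0], [102.80000305175781, 162.39999389648438], [99.80000305175781, 163.39999389648438]]]
top red []
scene yellow [[np.int3
[... 7154 characters left out ...]
.g.GGGGGGGGGGGGGGGGGGGGGGGGGGGG..GGGGGGg....
190 ..................................ggg..g.....................................
191 .............................................................................
192 ..................................g..........................................
193 ..................................g..........................................
194 ..................................g..........................................
195 ..................................g..........................................
196 ..................................g..........................................
197 ..................................g..........................................
```

```bash
python3 -c "
from rig import arm
print(arm.hand_in())"
```

```text
the job is handed in; nothing more can be done
None
```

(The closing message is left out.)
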